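# Pack the chromatography column kit

### The arm

A 6-joint arm with a two-finger parallel gripper is mounted at the origin on the work surface. World frame = base frame: x ahead of the robot, y to its left, z up, the work surface at z = 0. Lengths are in m, angles in rad, forces in N, time in s.
With the tool pointing down it reaches from about 0.325 to 0.75 m from the base axis. Payload 7.6 kg.
Tool frame: the origin (TCP) lies at the very end of the fingers, on their centre line; the grasp point (between the pads) lies 19 mm behind it; z points along the fingers, y is the direction in which the jaws open and shut (so a half turn about z gives the same grasp; the last joint's range is limited). The gripper opens to 85 mm and grips with 20 to 120 N. Pads are 22 mm wide; open, the fingers measure 114 mm over their backs; the gripper's body (76 mm by 85 mm) begins 54 mm behind the grasp point. The pads swing forward as they close: fully open they stand 13 mm farther back than shut.
Start: joints at [1.087, 0.052, 1.401, -0, 1.689, -0.07], TCP at [0.211, 0.481, 0.193] pointing down, gripper open.
Joint ranges: [-2.9, 2.9], [-0.91, 2.17], [0.12, 2.37], [-1.06, 4.2], [0.26, 2.73], [-2.93, 2.93]. Speed limits (rad/s): [2.57, 2.57, 3.01, 3.14, 3.14, 3.14].

### API

Orientations are given as a unit quaternion [w, x, y, z].
In Python, from station import ctrl, viewer gives the robot as it stands.
- The arm moves only by the tool jog_arm, never from a script. Its argument "series" is a list of rows, each an object with "hand": the opening in per cent of the stroke, from 0 (shut) to 100 (fully open); "slide": the shift along the tool's x, y, z in m, a list of three; "turn": the turn about the tool's z in rad. A call has 1 to 8 rows; each row shifts and turns the commanded pose from where the row before left it, along the tool's axes as they then stand; what a row does not reach is not made up. A row lasts 1/10 s, in which the tool goes at most 50 mm and 8.59 degrees, less where a joint would pass 70% of its speed; a pose out of reach is approached as far as the arm can. A call is refused whole if a number of a shift passes 0.05 or a number of a turn 0.15, either way. A call with a gripper value outside its range is refused whole. The fingers move at their own pace and stop on an object; "squeeze" is the grip in N (left out, the last holds). Time passes only in rows, so rows that do not move let the fingers close. It gives the time, the measured TCP pose, the force and the opening at its end, in the units of the state.
- ctrl.state(): the state, without advancing time (a new reading comes with each control period).
- viewer.get_image(name): name is "scene" or "top" or "wrist"; returns the picture (384x512x3 uint8, blue, green, red); there is no depth.
- viewer.calibration(name): a dict with "vfov" (degrees; the focal length in pixels is half the picture's height over the tangent of half this angle, whatever the lens; pixels are square), "cx", "cy" (the principal point, pixels), "dist_coeffs" ([k1, k2, p1, p2, k3] as OpenCV has them; the pictures are not rectified), "rvec" (rotation vector, rad) and "tvec" (3), from world to camera coordinates, as OpenCV has them; the wrist camera has in their place "mount" (4x4, takes a point from camera to tool coordinates, whose origin is the TCP and whose axes are the flange's). Camera axes: x right, y down, z forward; pixel columns grow to the right and rows downward; lengths in m; the calibration is good to about 2 mm. A picture is of the moment at which its call begins: read the wrist's pose just before it. calibration takes no time and is no camera call.
- ctrl.hand_in(): hands the job in, once; it reports no verdict.
The state is a dict: "time": time; "qpos": joint angles; "dq": joint speeds; "joint_efforts": joint torques, N m; "ee_pos": TCP position; "orientation": TCP orientation; "ft_force": force on the tool from outside, world axes, zero at the start; "wrist_torque": the same for the moment, N m; "gripper_width": opening from 0.0 (shut) to 1.0 (fully open).
Only numpy, scipy, OpenCV 4.12 (cv2) and the standard library are available. Lean on these libraries where they do the work, as an engineer would, in place of code of your own. Each camera call takes 0.05 s, during which the arm holds its last target. There are 200 camera calls.

### The job

Pack the column kit back into its case: first lay every short cartridge on the bench into a cradle of its own on the case floor, then set the white lift-out tray down level on the corner posts over them, then lay the long glass column gently into the tray's two saddles (do not drop it in). Last, lower the clear lid gently by hand until it is fully closed, without letting it slam, and leave the filter capsule, clamp and spanner where they are.

Things in the scene. Friction and masses are not known exactly. Their poses are not given: they have to be found in the camera images.
- case: grey kit case fixed on the bench, 290 (own x) by 160 (own y) mm, walls 5 mm thick and 64 high, floor 5 mm thick. Origin at the centre of its underside, z up. On the floor four white V cradles side by side along x (see nest0..3). Four corner posts, 20 by 20 mm, rise to 55 mm above the bench to carry the tray. The lid is hinged on the -y wall; +y is the case's front
- nest0 (a point): where a cartridge's middle lies when it rests in cradle 0: 27 mm above the bench on the case's y = 0, cartridge axis along the case's y. The cradle is two V pieces, 6 mm wide, 18 mm either side of y = 0, with free room for fingers between. Cradles are 65 mm apart; any cartridge may go in any of them
- nest1 (a point): where a cartridge's middle lies when it rests in cradle 1: 27 mm above the bench on the case's y = 0, cartridge axis along the case's y. The cradle is two V pieces, 6 mm wide, 18 mm either side of y = 0, with free room for fingers between. Cradles are 65 mm apart; any cartridge may go in any of them
- nest2 (a point): where a cartridge's middle lies when it rests in cradle 2: 27 mm above the bench on the case's y = 0, cartridge axis along the case's y. The cradle is two V pieces, 6 mm wide, 18 mm either side of y = 0, with free room for fingers between. Cradles are 65 mm apart; any cartridge may go in any of them
- nest3 (a point): where a cartridge's middle lies when it rests in cradle 3: 27 mm above the bench on the case's y = 0, cartridge axis along the case's y. The cradle is two V pieces, 6 mm wide, 18 mm either side of y = 0, with free room for fingers between. Cradles are 65 mm apart; any cartridge may go in any of them
- cartridge0: one of up to four alike short cartridges (three or four are present): round body 26 mm across, 56 long, between two grey hexagonal nuts (32 mm across flats, 12 long), with plugs 100 mm overall; 60 to 110 g. Origin at its middle on its axis, own x along the axis, ends alike. Lies on a flat of its nuts, axis 16 mm above the bench. Grip across the round body
- cartridge1: one of up to four alike short cartridges (three or four are present): round body 26 mm across, 56 long, between two grey hexagonal nuts (32 mm across flats, 12 long), with plugs 100 mm overall; 60 to 110 g. Origin at its middle on its axis, own x along the axis, ends alike. Lies on a flat of its nuts, axis 16 mm above the bench. Grip across the round body
- cartridge2: one of up to four alike short cartridges (three or four are present): round body 26 mm across, 56 long, between two grey hexagonal nuts (32 mm across flats, 12 long), with plugs 100 mm overall; 60 to 110 g. Origin at its middle on its axis, own x along the axis, ends alike. Lies on a flat of its nuts, axis 16 mm above the bench. Grip across the round body
- cartridge3: one of up to four alike short cartridges (three or four are present): round body 26 mm across, 56 long, between two grey hexagonal nuts (32 mm across flats, 12 long), with plugs 100 mm overall; 60 to 110 g. Origin at its middle on its axis, own x along the axis, ends alike. Lies on a flat of its nuts, axis 16 mm above the bench. Grip across the round body
- tray: white lift-out tray: plate 268 (own x) by 138 (own y) by 4 mm, about 300 g, balanced under its handle. Origin at the centre of its underside, z up. Fits in the case with 6 mm spare all round, long side along the case's, either way round. Seated, its underside is 55 mm above the bench. Two grey boxes 50 by 50 by 20 mm high on it at x = +-105, y = -38 mm
- tray_handle (a point): middle of the tray's bar handle: a round bar 10 mm thick and 42 mm long along the tray's own y, at x = 0, y = -20, 37 mm above the tray's underside, on a leg at each end. Lift it by gripping across the bar from above
- tray_saddle (a point): where the long column's middle lies when it rests in the tray's two V saddles: x = 0, y = +42, 30 mm above the tray's underside, column axis along the tray's x; axes as the tray's. The saddles stand at x = +-60 mm, 10 mm wide along x, 24 mm across. The column may lie up to 25 mm off along its axis
- column: long glass column: a glass tube 18 mm across and 180 mm long between two steel hexagonal nuts (24 mm across flats, 16 mm long), with thin stubs and plugs to 232 mm overall; 110 to 180 g. Origin at its middle on its axis; own x runs along the axis, either end alike. Lies on its nuts, axis 12 mm above the bench. Grip it at the middle of the tube
- lid (a joint): angle of the case's clear plastic lid: 0 = closed on the case's rim (its stop), growing as it opens, to 2.0; starts standing open at 1.6 to 1.95. Its friction hinge holds it at any angle; about 1 to 4 N at the handle moves it. The lid is a shell 290 by 160 mm, 45 mm deep, 380 g
- lid_hinge (a point): middle of the lid's hinge line, which runs along the case's own x at the top outer edge of its -y wall (64 mm above the bench); axes as the case's
- lid_handle (a point): middle of the lid's black bar handle: a round bar 10 mm thick, 110 mm long, parallel to the hinge, held 35 mm off the lid's front wall by a leg at each end. With the lid closed it lies 195 mm from the hinge line along the case's y and 20 mm above it; with the lid open it stands at the lid's top. It moves with the lid
- capsule: bystander, leave alone: white filter capsule, a disc 40 mm across and 22 mm thick on edge with tan fittings either side (74 mm overall, along its own x); origin at its middle
- clamp: bystander, leave alone: black plastic column clamp with two jaws, about 60 by 65 mm, 28 mm high; origin at the middle of its underside
- spanner: bystander, leave alone: small steel open-ended spanner, 150 mm long, lying along its own x; origin under its middle
Not all that is in view belongs to the job. What is shaped like the cartridge0 but green or red is not meant.

How it is judged:
By the outcome, as a careful person would: the job done as asked, in the order asked, and still so for the second after the job is handed in, with the robot touching nothing.
Of cartridge0, cartridge1, cartridge2, cartridge3 only 3 to 4 are there at a start; the rules pass over those that are not, and their reading is None.
At some moment in a run one of cartridge0, cartridge1, cartridge2, cartridge3 may be knocked a few centimetres aside while the robot is not near it.
It also fails if it takes over 210 s, if anything falls off the work surface, if the arm or the gripper's body presses on something with over 40 N, if the wrist force passes 120 N, or if a joint passes its speed limit or range.

## Working session

There is one attempt and no reset: what is moved stays moved. The work goes in short steps, Python scripts to look and compute and a tool call to move; the robot and the scene stay as the last step left them, time stands still between calls to the robot, and variables do not carry over. Pictures are saved under pics/ and viewed, about 12 in all and at most 16, crops included, and the job is handed in when it is done.

Besides the shell and the picture viewer there is one more tool, called after "Request:" as name(argument=value, ...) on one line, values as JSON. jog_arm: Moves the arm, as the interface text tells. Its arguments: {"type":"object","properties":{"series":{"type":"array"},"squeeze":{"type":"number"}},"required":["series"]}

```bash
ls; mkdir -p pics; cat > h.py <<'E'
import numpy as np, cv2
from station import ctrl, viewer
from scipy.spatial.transform import Rotation as R
def cam(name, st=None):
    c=viewer.calibration(name); f=192/np.tan(np.radians(c['vfov'])/2)
    K=np.array([[f,0,c['cx']],[0,f,c['cy']],[0,0,1]]); d=np.array(c['dist_coeffs'],float)
    if 'mount' in c:
        st=st or ctrl.state(); q=st['orientation']
        T=np.eye(4); T[:3,:3]=R.from_quat([q[1],q[2],q[3],q[0]]).as_matrix(); T[:3,3]=st['ee_pos']
        W=np.linalg.inv(T@np.array(c['mount'])); Rm=W[:3,:3]; t=W[:3,3]
    else:
        Rm=cv2.Rodrigues(np.array(c['rvec'],float))[0]; t=np.array(c['tvec'],float).ravel()
    return K,d,Rm,t
def cast(C,px,z):
    K,d,Rm,t=C; p=cv2.undistortPoints(np.array(px,float).reshape(-1,1,2),K,d).reshape(-1,2)
    r=np.c_[p,np.ones(len(p))]@Rm; o=-Rm.T@t
    return o+r*((z-o[2])/r[:,2])[:,None]
def proj(C,P):
    K,d,Rm,t=C; return cv2.projectPoints(np.array(P,float).reshape(-1,3),cv2.Rodrigues(Rm)[0],t,K,d)[0].reshape(-1,2)
def yaw(st):
    q=st['orientation']; M=R.from_quat([q[1],q[2],q[3],q[0]]).as_matrix(); return M
E
python3 - <<'E'
from h import *
st=ctrl.state(); print({k:np.round(v,3) for k,v in st.items()}); print(np.round(yaw(st),3))
for n in ["top","scene"]:
    im=viewer.get_image(n); cv2.imwrite(f"pics/{n}0.png",im); cv2.imwrite(f"pics/{n}0b.png",cv2.resize(im,(800,600),interpolation=cv2.INTER_CUBIC))
    C=cam(n); print(n,-C[2].T@C[3],C[0][0,0])
print(viewer.calibration("wrist"))
E
```

```text
pics
{'time': np.float64(0.0), 'qpos': array([ 1.087,  0.053,  1.402,  0.   ,  1.689, -0.07 ]), 'dq': array([-0.   , -0.001, -0.   , -0.   ,  0.001, -0.001]), 'joint_efforts': array([-3.0000e-03, -3.8168e+01, -3.6017e+01, -0.0000e+00,  7.0000e-03,
        0.0000e+00]), 'ee_pos': array([0.211, 0.48 , 0.192]), 'orientation': array([-0.   ,  0.205,  0.979, -0.001]), 'ft_force': array([ 0.475, -0.342, -0.223]), 'wrist_torque': array([-0.007, -0.006, -0.022]), 'gripper_width': np.float64(1.005)}
[[-0.916  0.402 -0.001]
 [ 0.402  0.916 -0.001]
 [ 0.    -0.002 -1.   ]]
top [0.41160892 0.09898097 1.38905215] 498.82057780480005
scene [0.97325606 0.79112486 1.06647616] 442.96050590236325
{'vfov': 68.76657072671878, 'cx': 253.89002542616745, 'cy': 194.47006819985737, 'dist_coeffs': array([-0.07017178,  0.        ,  0.        ,  0.        ,  0.        ]), 'mount': array([[ 4.04525124e-04, -9.58802910e-01, -2.84071850e-01,
         7.27136324e-02],
       [ 9.99999814e-01,  5.17290114e-04, -3.21940446e-04,
        -5.18047260e-05],
       [ 4.55624996e-04, -2.84071667e-01,  9.58802941e-01,
        -1.80958774e-01],
       [ 0.00000000e+00,  0.00000000e+00,  0.00000000e+00,
         1.00000000e+00]])}
```

View pics/top0b.png

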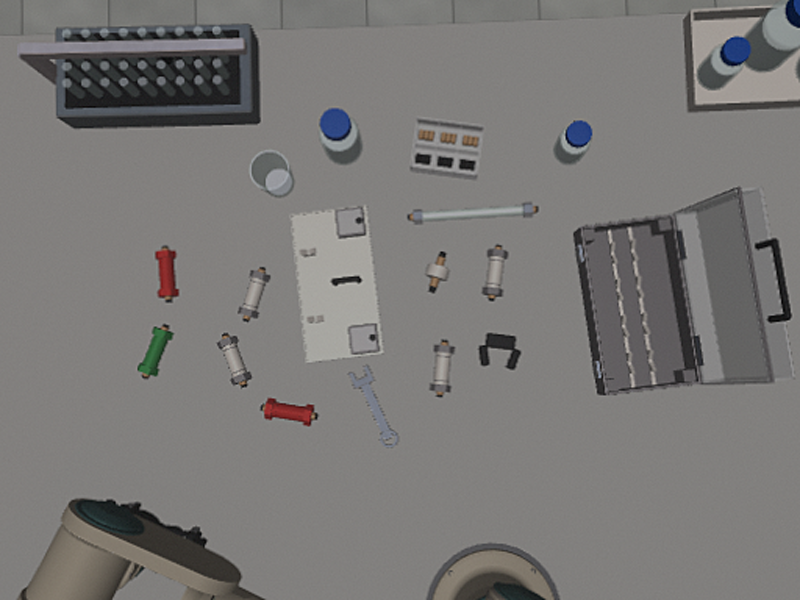

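View pics/scene0b.png

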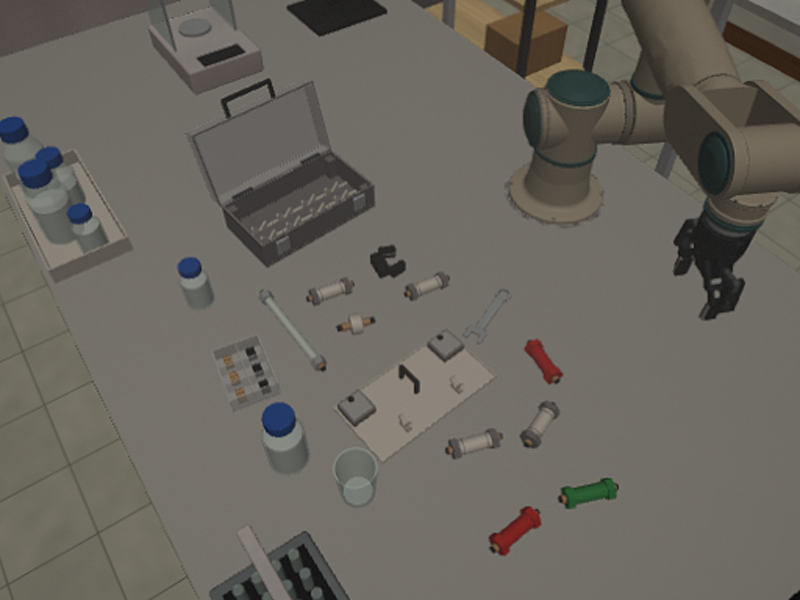

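The top view shows four white cartridges, at (enlarged pixels) (253,294), (235,360), (494,272) and (442,368). Two red ones, (167,274) and (289,411), and a green one, (155,351), are decoys. The column is at (473,213), the tray with its handle at (346,280), and the case at (640,305) with its lid handle at (777,280). Only the white bodies with grey nuts fit the description of a cartridge.

```bash
python3 - <<'E'
from h import *
im=cv2.imread("pics/top0.png"); C=cam("top"); s=.64
hsv=cv2.cvtColor(im,cv2.COLOR_BGR2HSV)
m=cv2.inRange(hsv,(5,90,60),(22,255,255))
n,_,st,ce=cv2.connectedComponentsWithStats(m)
for i in range(1,n):
    if st[i,4]>=4: print("orange",np.round(ce[i]/s,0),st[i,4],np.round(cast(C,ce[i],.016)[0],4))
g=cv2.cvtColor(im,cv2.COLOR_BGR2GRAY)
m=((g>175)*255).astype(np.uint8)
for c in cv2.findContours(m,0,2)[0]:
    if cv2.contourArea(c)>60:
        r=cv2.minAreaRect(c); print("white",np.round(np.array(r[0])/s),np.round(r[1],1),round(r[2],1),np.round(cast(C,r[0],.016)[0],4))
def P(nm,pts,z): print(nm,np.round(cast(C,np.array(pts)*s,z),4).tolist())
P("rim",[(575,231),(600,392),(697,385),(675,215)],.064)
P("lidh",[(757,243),(789,318)],.25)
P("tray",[(291,213),(366,206),(383,353),(305,362)],.004)
P("handle",[(331,281),(361,279)],.037)
P("col",[(409,216),(536,210)],.012)
crop=cv2.resize(im[130:290,80:340],None,fx=3,fy=3,interpolation=cv2.INTER_CUBIC); cv2.imwrite("pics/crop1.png",crop)
E
```

```text
orange [426. 135.] 44 [0.8373 0.0876 0.016 ]
orange [448. 137.] 46 [0.831  0.0487 0.016 ]
orange [470. 140.] 44 [0.8242 0.0097 0.016 ]
orange [534. 209.] 4 [ 0.6965 -0.1011  0.016 ]
orange [410. 216.] 7 [0.6901 0.1198 0.016 ]
orange [165. 248.] 6 [0.6453 0.558  0.016 ]
orange [440. 260.] 20 [0.6091 0.0694 0.016 ]
orange [261. 270.] 4 [0.601  0.3886 0.016 ]
orange [434. 282.] 24 [0.5714 0.0808 0.016 ]
orange [168. 297.] 12 [0.5575 0.5526 0.016 ]
orange [491. 296.] 8 [ 0.5425 -0.0196  0.016 ]
orange [246. 317.] 9 [0.5178 0.4148 0.016 ]
orange [164. 328.] 8 [0.5027 0.5594 0.016 ]
orange [225. 336.] 4 [0.4848 0.453  0.016 ]
orange [444. 343.] 6 [0.4621 0.067  0.016 ]
orange [144. 374.] 5 [0.4222 0.5934 0.016 ]
orange [242. 382.] 7 [0.4035 0.4222 0.016 ]
orange [439. 393.] 6 [0.3751 0.0779 0.016 ]
orange [263. 407.] 6 [0.3596 0.3859 0.016 ]
orange [312. 415.] 9 [0.3433 0.3003 0.016 ]
rim [[0.6454, -0.1615, 0.064], [0.3714, -0.1906, 0.064], [0.3794, -0.3504, 0.064], [0.6672, -0.3306, 0.064]]
lidh [[0.5862, -0.384, 0.25], [0.4764, -0.4214, 0.25]]
tray [[0.7046, 0.335, 0.004], [0.7134, 0.1993, 0.004], [0.4478, 0.175, 0.004], [0.4357, 0.3138, 0.004]]
handle [[0.5751, 0.2611, 0.037], [0.5771, 0.2086, 0.037]]
col [[0.6911, 0.1221, 0.012], [0.6947, -0.1045, 0.012]]
```

View pics/crop1.png

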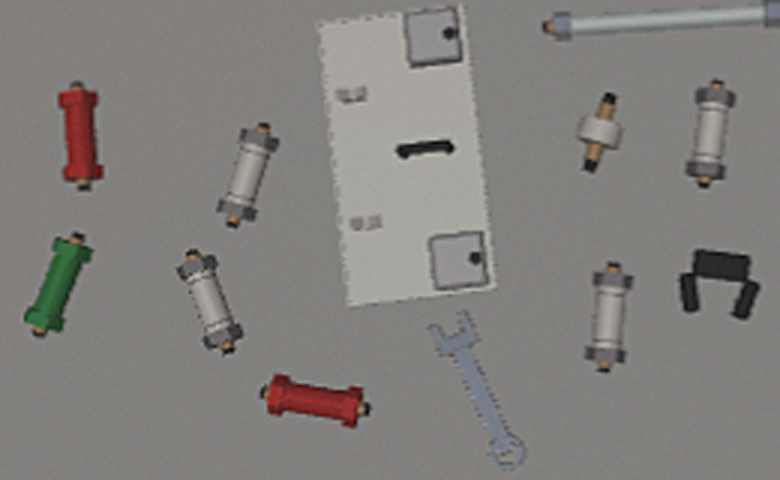

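Confirmed: the four white-bodied ones with grey nuts are the cartridges, and the red and green ones are decoys. I'll move over the nearest one, B at about (0.444, 0.438).

```bash
cat >> h.py <<'E'
def plan(*targets, pose=None):
    """targets: (x,y,z,phi_deg[,rows]); phi=world angle of tool y. prints rounded rows in tool axes"""
    st=ctrl.state(); M=yaw(st)
    if pose is None: p=np.array(st['ee_pos']); f=np.arctan2(M[1,1],M[0,1])
    else: p=np.array(pose[:3]); f=np.radians(pose[3])
    for T in targets:
        d=np.array(T[:3])-p; df=(np.radians(T[3])-f+np.pi)%(2*np.pi)-np.pi
        n=max(int(np.ceil(max(np.linalg.norm(d)/.046,abs(df)/.125))),1)
        if len(T)>4: n=max(n,T[4])
        out=[]
        for k in range(n):
            g=np.array(T[:3])-p; t=round(-((np.radians(T[3])-f+np.pi)%(2*np.pi)-np.pi)/(n-k),3)
            x=np.array([np.sin(f),-np.cos(f),0]); x=-x  # tool x = y_angle+90deg
            y=np.array([np.cos(f),np.sin(f),0])
            s=g/(n-k); sl=np.round([s@x,s@y,-s[2]],3)
            p=p+x*sl[0]+y*sl[1]-np.array([0,0,sl[2]]); f-=t
            out.append((sl.tolist(),t))
        print("->",T); [print("  ",*o) for o in out]
E
python3 - <<'E'
from h import *
plan((.444,.438,.12,110.7))
E
```

```text
-> (0.444, 0.438, 0.12, 110.7)
   [-0.033, 0.008, 0.01] -0.111
   [-0.034, 0.004, 0.01] -0.111
   [-0.034, 0.0, 0.01] -0.111
   [-0.034, -0.003, 0.011] -0.111
   [-0.033, -0.007, 0.01] -0.11
   [-0.032, -0.011, 0.011] -0.111
   [-0.03, -0.013, 0.01] -0.11
```

Request:
jog_arm(series=[{"hand": 70,"slide": [-0.033,0.008,0.01],"turn": -0.111},{"hand": 70,"slide": [-0.034,0.004,0.01],"turn": -0.111},{"hand": 70,"slide": [-0.034,0,0.01],"turn": -0.111},{"hand": 70,"slide": [-0.034,-0.003,0.011],"turn": -0.111},{"hand": 70,"slide": [-0.033,-0.007,0.01],"turn": -0.11},{"hand": 70,"slide": [-0.032,-0.011,0.011],"turn": -0.111},{"hand": 70,"slide": [-0.03,-0.013,0.01],"turn": -0.11},{"hand": 70,"slide": [0,0,0],"turn": 0}], squeeze=50)

```text
time: 0.9
ee_pos: [0.4463, 0.4363, 0.1178]
orientation: [-0.002, -0.179, 0.984, -0.001]
ft_force: [0.0, 0.6, 0.3]
gripper_width: 0.705
```

```bash
python3 - <<'E'
from h import *
st=ctrl.state(); print(st['time'],st['ee_pos'],np.degrees(np.arctan2(*yaw(st)[[1,0],1])),st['gripper_width'],st['qpos'])
im=viewer.get_image("wrist"); cv2.imwrite("pics/w1.png",im)
E
```

```text
0.9 [0.44627045 0.43633442 0.11776661] 110.64458432822254 0.7046287997981722 [ 7.15429806e-01  3.67480335e-01  1.18938079e+00 -8.70511308e-04
  1.58900177e+00 -1.21569222e+00]
```

View pics/w1.png

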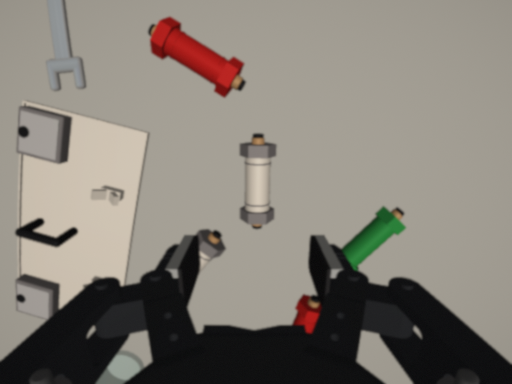

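The wrist picture shows cartridge B at (257,181), with its plugs at (258,139) and (257,225). Cartridge A is partly hidden at (208,245).

```bash
cat >> h.py <<'E'
def carts(name, im, st=None, z=.016, verbose=False):
    """white cartridges: pairs of tan plugs ~92 mm apart with a white body between"""
    C=cam(name,st); hsv=cv2.cvtColor(im,cv2.COLOR_BGR2HSV)
    m=cv2.inRange(hsv,(5,70,50),(25,255,255)); n,_,s,ce=cv2.connectedComponentsWithStats(m)
    k=[i for i in range(1,n) if s[i,4]>=3]; P=cast(C,ce[k],z)
    out=[]
    for a in range(len(k)):
        for b in range(a+1,len(k)):
            L=np.linalg.norm(P[a]-P[b]); c=(P[a]+P[b])/2
            if not .078<L<.108: continue
            u=proj(C,[c+(P[a]-P[b])*w for w in (-.15,0,.15)]).round().astype(int)
            if all((0<=q[0]<512 and 0<=q[1]<384 and hsv[q[1],q[0],1]<70 and hsv[q[1],q[0],2]>125) for q in u):
                d=P[a]-P[b]; out.append((*c.round(4)[:2],round(np.degrees(np.arctan2(d[1],d[0])+np.pi/2)%180-90,1),round(L,4),u[1].tolist()))
    return out
def show():
    st=ctrl.state(); M=yaw(st); print('t',round(st['time'],2),np.round(st['ee_pos'],4),round(np.degrees(np.arctan2(M[1,1],M[0,1])),1),'w',round(st['gripper_width'],3),np.round(st['ft_force'],1)); return st
E
python3 - <<'E'
from h import *
st=ctrl.state(); im=cv2.imread("pics/w1.png")
for c in carts("wrist",im,st): print(c)
print(proj(cam("wrist",st),[[*st['ee_pos'][:2],.016]]))
print('top'); 
for c in carts("top",cv2.imread("pics/top0.png")): print(c)
print(im[181,257],cv2.cvtColor(im,cv2.COLOR_BGR2HSV)[181,257])
E
```

```text
(np.float64(0.444), np.float64(0.4406), np.float64(20.0), np.float64(0.0912), [257, 185])
[[253.79430685 184.32843948]]
top
(np.float64(0.663), np.float64(-0.0682), np.float64(-45.3), np.float64(0.0953), [331, 146])
(np.float64(0.6494), np.float64(0.0944), np.float64(32.5), np.float64(0.0952), [272, 152])
(np.float64(0.6194), np.float64(0.0173), np.float64(-78.9), np.float64(0.1051), [300, 162])
(np.float64(0.5862), np.float64(-0.0267), np.float64(-10.0), np.float64(0.0878), [317, 174])
(np.float64(0.5594), np.float64(0.4015), np.float64(-17.7), np.float64(0.0873), [162, 188])
(np.float64(0.5573), np.float64(0.031), np.float64(74.0), np.float64(0.1043), [296, 185])
(np.float64(0.4441), np.float64(0.4377), np.float64(20.6), np.float64(0.0876), [149, 230])
(np.float64(0.4187), np.float64(0.0714), np.float64(-7.5), np.float64(0.0876), [283, 235])
[184 200 212] [ 17  34 212]
```

```bash
python3 - <<'E'
from h import *
plan((.444,.440,.004,110,4))
plan((.50,-.235,.20,5.5,12),pose=(.444,.44,.16,110))
E
```

```text
-> (0.444, 0.44, 0.004, 110, 4)
   [-0.0, 0.001, 0.029] 0.002
   [-0.0, 0.001, 0.029] 0.003
   [-0.0, 0.0, 0.028] 0.002
   [-0.0, 0.001, 0.029] 0.003
-> (0.5, -0.235, 0.2, 5.5, 12)
   [0.012, -0.044, -0.003] 0.122
   [0.006, -0.045, -0.003] 0.122
   [0.001, -0.045, -0.003] 0.122
   [-0.004, -0.045, -0.003] 0.121
   [-0.01, -0.044, -0.003] 0.122
   [-0.015, -0.042, -0.002] 0.121
   [-0.02, -0.04, -0.003] 0.122
   [-0.025, -0.038, -0.002] 0.121
   [-0.029, -0.034, -0.003] 0.122
   [-0.033, -0.031, -0.002] 0.121
   [-0.037, -0.026, -0.003] 0.122
   [-0.04, -0.022, -0.002] 0.121
   [-0.042, -0.017, -0.003] 0.122
   [-0.044, -0.011, -0.002] 0.121
   [-0.044, -0.006, -0.003] 0.122
```

Request:
jog_arm(series=[{"hand": 60,"slide": [0,0.001,0.029],"turn": 0.002},{"hand": 60,"slide": [0,0.001,0.029],"turn": 0.003},{"hand": 60,"slide": [0,0,0.028],"turn": 0.002},{"hand": 60,"slide": [0,0.001,0.027],"turn": 0.003},{"hand": 60,"slide": [0,0,0],"turn": 0},{"hand": 15,"slide": [0,0,0],"turn": 0},{"hand": 15,"slide": [0,0,0],"turn": 0},{"hand": 15,"slide": [0,0,0],"turn": 0}], squeeze=50)

```text
time: 1.75
ee_pos: [0.4436, 0.4424, 0.0103]
orientation: [0.001, -0.175, 0.985, 0.001]
ft_force: [-0.5, 0.2, 0.6]
gripper_width: 0.149
```

Request:
jog_arm(series=[{"hand": 15,"slide": [0,0,0],"turn": 0},{"hand": 15,"slide": [0,0,-0.02],"turn": 0},{"hand": 15,"slide": [0,0,-0.04],"turn": 0},{"hand": 15,"slide": [0,0,-0.04],"turn": 0},{"hand": 15,"slide": [0,0,-0.05],"turn": 0},{"hand": 15,"slide": [0,0,0],"turn": 0}])

```text
time: 2.35
ee_pos: [0.4455, 0.4438, 0.1682]
orientation: [0.007, -0.175, 0.985, 0.004]
ft_force: [0.9, 0.1, 0.3]
gripper_width: 0.151
```

```bash
python3 - <<'E'
from h import *
st=show(); im=viewer.get_image("wrist"); cv2.imwrite("pics/w2.png",im); print(carts("wrist",im,st))
E
```

```text
t 2.35 [0.4455 0.4438 0.1682] 110.1 w 0.151 [0.9 0.1 0.3]
[(np.float64(0.4448), np.float64(0.4394), np.float64(20.1), np.float64(0.0908), [250, 170]), (np.float64(0.4964), np.float64(0.5077), np.float64(80.4), np.float64(0.107), [286, 225])]
```

View pics/w2.png

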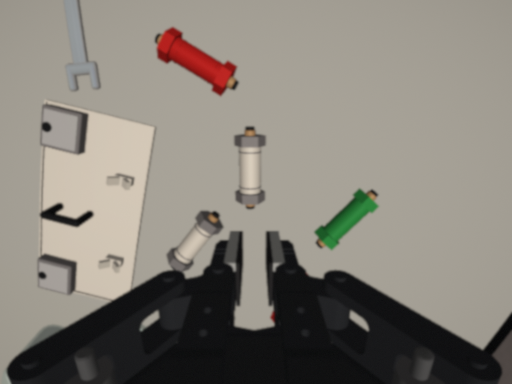

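It missed: the hand shut fully to 15% at z=10 mm, above the round's widest part, and B is still at (250,168). I'll go lower, with still rows and a force check.

Request:
jog_arm(series=[{"hand": 60,"slide": [0,0,0],"turn": 0},{"hand": 60,"slide": [0,0,0],"turn": 0}])

```text
time: 2.6
ee_pos: [0.4423, 0.441, 0.1563]
orientation: [-0.001, -0.175, 0.985, -0.001]
ft_force: [0.8, -0.6, -0.9]
gripper_width: 0.478
```

Request:
jog_arm(series=[{"hand": 60,"slide": [0,-0.004,0.04],"turn": 0},{"hand": 60,"slide": [0,0,0.04],"turn": 0},{"hand": 60,"slide": [0,0,0.04],"turn": 0},{"hand": 60,"slide": [0,0,0.02],"turn": 0},{"hand": 60,"slide": [0,0,0],"turn": 0},{"hand": 60,"slide": [0,0,0],"turn": 0}])

```text
time: 3.2
ee_pos: [0.4441, 0.4376, 0.0178]
orientation: [-0.0, -0.175, 0.985, -0.0]
ft_force: [0.3, 0.1, 0.5]
gripper_width: 0.602
```

Request:
jog_arm(series=[{"hand": 60,"slide": [0,0,0],"turn": 0},{"hand": 60,"slide": [0,0,0],"turn": 0}])

```text
time: 3.4
ee_pos: [0.4451, 0.4385, 0.02]
orientation: [0.001, -0.175, 0.985, 0.001]
ft_force: [0.8, 0.6, -0.1]
gripper_width: 0.601
```

Request:
jog_arm(series=[{"hand": 60,"slide": [0,0.001,0.008],"turn": 0},{"hand": 60,"slide": [0,0,0.008],"turn": 0},{"hand": 60,"slide": [0,0,0],"turn": 0},{"hand": 15,"slide": [0,0,0],"turn": 0},{"hand": 15,"slide": [0,0,0],"turn": 0},{"hand": 15,"slide": [0,0,0],"turn": 0},{"hand": 15,"slide": [0,0,0],"turn": 0}])

```text
time: 4.1
ee_pos: [0.444, 0.4388, 0.0023]
orientation: [0.0, -0.175, 0.985, 0.0]
ft_force: [0.3, -0.1, 0.5]
gripper_width: 0.152
```

Request:
jog_arm(series=[{"hand": 15,"slide": [0,0,0],"turn": 0},{"hand": 15,"slide": [0,0,-0.02],"turn": 0},{"hand": 15,"slide": [0,0,-0.04],"turn": 0},{"hand": 15,"slide": [0,0,-0.05],"turn": 0},{"hand": 15,"slide": [0,0,-0.05],"turn": 0},{"hand": 15,"slide": [0,0,0],"turn": 0}])

```text
time: 4.7
ee_pos: [0.4465, 0.441, 0.172]
orientation: [0.007, -0.175, 0.985, 0.004]
ft_force: [0.5, 0.9, 1.1]
gripper_width: 0.145
```

```bash
python3 - <<'E'
from h import *
st=show(); im=viewer.get_image("wrist"); print(carts("wrist",im,st)); b=viewer.get_image("scene"); t=viewer.get_image("top"); print(carts("top",t))
cv2.imwrite("pics/w3.png",cv2.hconcat([cv2.resize(im,(400,300)),cv2.resize(b[150:384,256:512],(400,300))]))
E
```

```text
t 4.7 [0.4465 0.441  0.172 ] 110.1 w 0.145 [0.5 0.9 1.1]
[(np.float64(0.4448), np.float64(0.4394), np.float64(20.1), np.float64(0.0904), [252, 170]), (np.float64(0.4962), np.float64(0.5076), np.float64(80.4), np.float64(0.1068), [288, 224])]
[(np.float64(0.663), np.float64(-0.068), np.float64(-45.4), np.float64(0.0945), [330, 146]), (np.float64(0.6492), np.float64(0.0945), np.float64(32.4), np.float64(0.0953), [272, 153]), (np.float64(0.6194), np.float64(0.0173), np.float64(-78.6), np.float64(0.1055), [300, 162]), (np.float64(0.5864), np.float64(-0.0268), np.float64(-10.0), np.float64(0.0882), [317, 174]), (np.float64(0.5597), np.float64(0.4017), np.float64(-17.3), np.float64(0.0877), [162, 188]), (np.float64(0.5573), np.float64(0.031), np.float64(74.0), np.float64(0.1043), [296, 185]), (np.float64(0.445), np.float64(0.434), np.float64(19.6), np.float64(0.0875), [151, 229]), (np.float64(0.4187), np.float64(0.0714), np.float64(-7.5), np.float64(0.0876), [283, 235])]
```

View pics/w3.png

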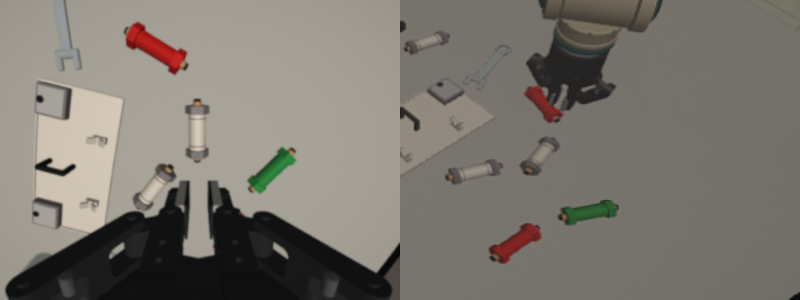

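```bash
python3 - <<'E'
from h import *
st=ctrl.state(); print(proj(cam("scene"),[st['ee_pos'],[.445,.4394,.016]]),proj(cam("top"),[st['ee_pos']]),proj(cam("wrist",st),[st['ee_pos'],[.445,.4394,.016]]))
for n in("scene",): print({k:v for k,v in viewer.calibration(n).items()})
E
```

```text
[[354.3153618  242.31145683]
 [344.97778129 272.63240415]] [[134.39273396 229.05036641]] [[253.60760167 220.9035616 ]
 [253.99323846 176.33522057]]
{'vfov': 46.86837247602644, 'cx': 255.29495589634752, 'cy': 192.9209941917243, 'dist_coeffs': array([-0.02959481,  0.        ,  0.        ,  0.        ,  0.        ]), 'rvec': array([ 0.82750851,  2.65860562, -0.95708685]), 'tvec': array([ 0.35828331, -0.25022993,  1.58729183])}
```

Request:
jog_arm(series=[{"hand": 60,"slide": [0,0,0.04],"turn": 0},{"hand": 60,"slide": [0,0,0.04],"turn": 0},{"hand": 60,"slide": [0,0,0.04],"turn": 0},{"hand": 60,"slide": [0,0,0.03],"turn": 0},{"hand": 60,"slide": [0,0,0.01],"turn": 0},{"hand": 60,"slide": [0,0,0],"turn": 0},{"hand": 60,"slide": [0,0,0],"turn": 0}])

```text
time: 5.55
ee_pos: [0.4444, 0.4392, 0.0033]
orientation: [0.001, -0.175, 0.985, 0.0]
ft_force: [0.4, -1.3, 0.7]
gripper_width: 0.601
```

```bash
python3 - <<'E'
from h import *
st=show(); im=viewer.get_image("wrist"); b=viewer.get_image("scene")
cv2.imwrite("pics/w4.png",cv2.hconcat([cv2.resize(im,(400,300)),cv2.resize(b[180:320,290:450],(400,300),interpolation=cv2.INTER_CUBIC)]))
E
```

```text
t 5.55 [0.4444 0.4392 0.0033] 110.1 w 0.601 [ 0.4 -1.3  0.7]
```

View pics/w4.png

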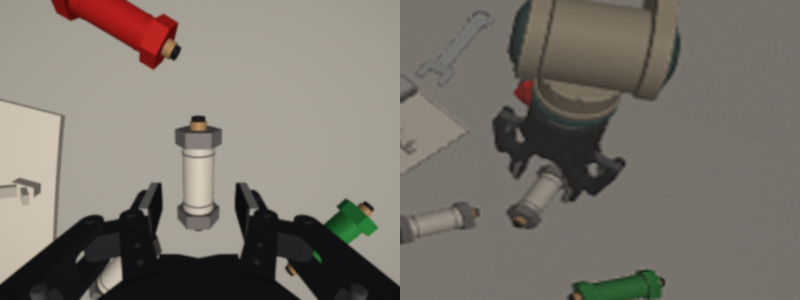

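```bash
python3 - <<'E'
from h import *
st=ctrl.state(); p=np.array(st['ee_pos']); M=yaw(st); 
for h in (0,.008,.04):
  for s in (-1,1):
    q=p+M[:,1]*s*.0255-M[:,2]*h
    a=proj(cam("scene"),[q])[0]; w=proj(cam("wrist",st),[q,q+M[:,0]*.011])
    print(h,s,a,"crop",400+(a[0]-290)*2.5,(a[1]-180)*300/140,"wrist400",w[0]*.78125,w[1]*.78125)
E
```

```text
0 -1 [336.07418571 270.04663614] crop 515.185464265403 192.9570774352143 wrist400 [169.39210914 172.54725787] [168.9097654  160.80748403]
0 1 [352.82990971 279.67227895] crop 557.07477426419 213.5834548878782 wrist400 [226.86815931 172.56384008] [227.35313527 160.8250581 ]
0.008 -1 [336.48241089 268.55566381] crop 516.2060272259612 189.7621367445033 wrist400 [168.21337928 176.05317669] [167.68674323 163.88903346]
0.008 1 [353.33251376 278.20901283] crop 558.3312844013865 210.44788464224965 wrist400 [228.03370785 176.07024299] [228.56279928 163.90715844]
0.04 -1 [338.15774509 262.43395765] crop 520.3943627320286 176.64419496532236 wrist400 [162.3713086  193.46915479] [161.59101726 179.27977938]
0.04 1 [355.3960412  272.19848504] crop 563.4901029960113 197.56818222397814 wrist400 [233.81052276 193.48853063] [234.5920035  179.30055342]
```

Request:
jog_arm(series=[{"hand": 60,"slide": [0,0,0.003],"turn": 0},{"hand": 60,"slide": [0,0,0],"turn": 0},{"hand": 60,"slide": [0,0,0],"turn": 0}])

```text
time: 5.95
ee_pos: [0.444, 0.4388, -0.0007]
orientation: [0.0, -0.175, 0.985, 0.0]
ft_force: [-0.3, 0.2, -1.2]
gripper_width: 0.603
```

Request:
jog_arm(series=[{"hand": 60,"slide": [0,0,0.003],"turn": 0},{"hand": 60,"slide": [0,0,0],"turn": 0},{"hand": 60,"slide": [0,0,0],"turn": 0}])

```text
time: 6.25
ee_pos: [0.4438, 0.4386, -0.0042]
orientation: [-0.0, -0.175, 0.985, -0.0]
ft_force: [0.1, -0.1, 1.1]
gripper_width: 0.599
```

The views and the absence of contact at z=-4 mm agree: the real fingertips stand some 30–40 mm above the reported TCP. I'll feel my way down in small steps.

Request:
jog_arm(series=[{"hand": 60,"slide": [0,0,0.006],"turn": 0},{"hand": 60,"slide": [0,0,0],"turn": 0},{"hand": 60,"slide": [0,0,0],"turn": 0}])

```text
time: 6.55
ee_pos: [0.4437, 0.4385, -0.0104]
orientation: [-0.0, -0.175, 0.985, -0.0]
ft_force: [0.8, -0.4, -0.0]
gripper_width: 0.601
```

Request:
jog_arm(series=[{"hand": 60,"slide": [0,0,0.005],"turn": 0},{"hand": 60,"slide": [0,0,0],"turn": 0},{"hand": 60,"slide": [0,0,0],"turn": 0}])

```text
time: 6.85
ee_pos: [0.4438, 0.4386, -0.0152]
orientation: [-0.0, -0.175, 0.985, -0.0]
ft_force: [0.1, -0.6, -0.1]
gripper_width: 0.603
```

```bash
python3 - <<'E'
from h import *
st=show(); b=viewer.get_image("scene"); w=viewer.get_image("wrist")
cv2.imwrite("pics/w5.png",cv2.hconcat([cv2.resize(w,(400,300)),cv2.resize(b[215:300,305:402],(400,300),interpolation=cv2.INTER_CUBIC)]))
E
```

```text
t 6.85 [ 0.4438  0.4386 -0.0152] 110.1 w 0.603 [ 0.1 -0.6 -0.1]
```

View pics/w5.png

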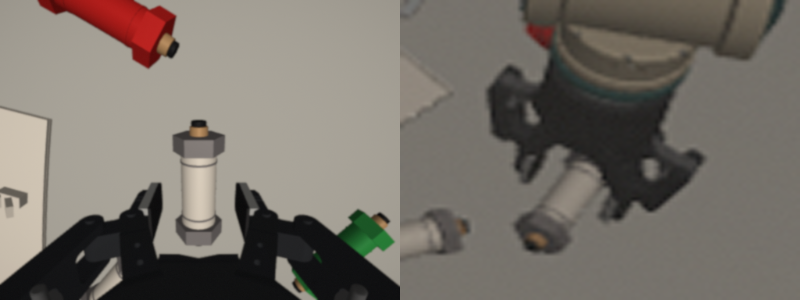

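Request:
jog_arm(series=[{"hand": 60,"slide": [0,0,0.005],"turn": 0},{"hand": 60,"slide": [0,0,0],"turn": 0},{"hand": 60,"slide": [0,0,0],"turn": 0}])

```text
time: 7.25
ee_pos: [0.4437, 0.4385, -0.0203]
orientation: [-0.0, -0.175, 0.985, -0.0]
ft_force: [0.2, 0.5, 0.1]
gripper_width: 0.599
```

Request:
jog_arm(series=[{"hand": 60,"slide": [0,0,0.004],"turn": 0},{"hand": 60,"slide": [0,0,0],"turn": 0},{"hand": 60,"slide": [0,0,0],"turn": 0}])

```text
time: 7.55
ee_pos: [0.4438, 0.4386, -0.0242]
orientation: [-0.0, -0.175, 0.985, -0.0]
ft_force: [-0.1, -0.5, 0.1]
gripper_width: 0.605
```

Request:
jog_arm(series=[{"hand": 20,"slide": [0,0,0],"turn": 0},{"hand": 20,"slide": [0,0,0],"turn": 0},{"hand": 20,"slide": [0,0,0],"turn": 0},{"hand": 20,"slide": [0,0,0],"turn": 0}])

```text
time: 7.95
ee_pos: [0.4441, 0.4389, -0.0235]
orientation: [0.0, -0.175, 0.985, 0.0]
ft_force: [-0.0, 0.1, 1.5]
gripper_width: 0.278
```

Contact at width 0.278, a bit under the 26 mm expected, so the grip is probably high on the round. I'll reopen, go lower, watch the force and regrip.

Request:
jog_arm(series=[{"hand": 50,"slide": [0,0,0],"turn": 0},{"hand": 50,"slide": [0,0,0],"turn": 0},{"hand": 50,"slide": [0,0,0.004],"turn": 0},{"hand": 50,"slide": [0,0,0],"turn": 0},{"hand": 50,"slide": [0,0,0],"turn": 0}])

```text
time: 8.45
ee_pos: [0.4437, 0.4385, -0.0284]
orientation: [-0.0, -0.175, 0.985, -0.0]
ft_force: [0.3, 0.4, 0.3]
gripper_width: 0.496
```

Request:
jog_arm(series=[{"hand": 50,"slide": [0,0,0.004],"turn": 0},{"hand": 50,"slide": [0,0,0],"turn": 0},{"hand": 50,"slide": [0,0,0],"turn": 0}])

```text
time: 8.75
ee_pos: [0.4438, 0.4386, -0.0322]
orientation: [-0.0, -0.175, 0.985, -0.0]
ft_force: [-0.5, -0.1, 0.1]
gripper_width: 0.501
```

Request:
jog_arm(series=[{"hand": 20,"slide": [0,0,0],"turn": 0},{"hand": 20,"slide": [0,0,0],"turn": 0},{"hand": 20,"slide": [0,0,0],"turn": 0},{"hand": 20,"slide": [0,0,0],"turn": 0}])

```text
time: 9.15
ee_pos: [0.4441, 0.4389, -0.0316]
orientation: [0.0, -0.175, 0.985, 0.0]
ft_force: [-0.5, 0.3, 1.7]
gripper_width: 0.288
```

Gripped at 0.288 and consistent, with no bench contact. I'll lift a little and check the hold.

Request:
jog_arm(series=[{"hand": 20,"slide": [0,0,-0.01],"turn": 0},{"hand": 20,"slide": [0,0,-0.03],"turn": 0},{"hand": 20,"slide": [0,0,-0.04],"turn": 0},{"hand": 20,"slide": [0,0,-0.05],"turn": 0},{"hand": 20,"slide": [0,0,-0.03],"turn": 0},{"hand": 20,"slide": [0,0,0],"turn": 0},{"hand": 20,"slide": [0,0,0],"turn": 0},{"hand": 20,"slide": [0,0,0],"turn": 0}])

```text
time: 9.95
ee_pos: [0.4431, 0.438, 0.126]
orientation: [-0.001, -0.175, 0.985, -0.001]
ft_force: [0.2, -0.1, -1.5]
gripper_width: 0.287
```

```bash
python3 - <<'E'
from h import *
show(); plan((.50,-.225,.13,5.5,12))
E
```

```text
t 9.95 [0.4431 0.438  0.126 ] 110.1 w 0.287 [ 0.2 -0.1 -1.5]
-> (0.5, -0.225, 0.13, 5.5, 12)
   [0.012, -0.043, -0.0] 0.122
   [0.006, -0.044, -0.0] 0.122
   [0.001, -0.044, -0.0] 0.122
   [-0.004, -0.044, -0.0] 0.122
   [-0.01, -0.043, -0.0] 0.122
   [-0.015, -0.042, -0.0] 0.122
   [-0.02, -0.04, -0.0] 0.122
   [-0.025, -0.037, -0.0] 0.121
   [-0.029, -0.034, -0.001] 0.122
   [-0.033, -0.03, -0.0] 0.121
   [-0.036, -0.026, -0.001] 0.122
   [-0.039, -0.021, -0.0] 0.121
   [-0.041, -0.016, -0.001] 0.122
   [-0.043, -0.011, -0.0] 0.121
   [-0.043, -0.006, -0.001] 0.122
```

Held: width 0.287, weight about 1.5 N. Next, over the case.

Request:
jog_arm(series=[{"hand": 20,"slide": [0.012,-0.043,0],"turn": 0.122},{"hand": 20,"slide": [0.006,-0.044,0],"turn": 0.122},{"hand": 20,"slide": [0.001,-0.044,0],"turn": 0.122},{"hand": 20,"slide": [-0.004,-0.044,0],"turn": 0.122},{"hand": 20,"slide": [-0.01,-0.043,0],"turn": 0.122},{"hand": 20,"slide": [-0.015,-0.042,0],"turn": 0.122},{"hand": 20,"slide": [-0.02,-0.04,0],"turn": 0.122},{"hand": 20,"slide": [-0.025,-0.037,0],"turn": 0.121}])

```text
time: 10.75
ee_pos: [0.473, 0.0828, 0.1262]
orientation: [-0.001, 0.309, 0.951, -0.001]
ft_force: [0.8, 0.2, -1.1]
gripper_width: 0.284
```

Request:
jog_arm(series=[{"hand": 20,"slide": [-0.029,-0.034,-0.001],"turn": 0.122},{"hand": 20,"slide": [-0.033,-0.03,0],"turn": 0.121},{"hand": 20,"slide": [-0.036,-0.026,-0.001],"turn": 0.122},{"hand": 20,"slide": [-0.039,-0.021,0],"turn": 0.121},{"hand": 20,"slide": [-0.041,-0.016,-0.001],"turn": 0.122},{"hand": 20,"slide": [-0.043,-0.011,0],"turn": 0.121},{"hand": 20,"slide": [-0.043,-0.006,-0.001],"turn": 0.122}])

```text
time: 11.45
ee_pos: [0.4993, -0.2255, 0.1299]
orientation: [-0.002, 0.674, 0.738, -0.0]
ft_force: [0.8, 1.1, -0.6]
gripper_width: 0.285
```

Request:
jog_arm(series=[{"hand": 20,"slide": [0,0,0],"turn": 0},{"hand": 20,"slide": [0,0,0],"turn": 0},{"hand": 20,"slide": [0,0,0],"turn": 0}])

```text
time: 11.75
ee_pos: [0.5, -0.223, 0.1308]
orientation: [-0.001, 0.672, 0.741, -0.0]
ft_force: [-0.8, 0.0, -1.0]
gripper_width: 0.283
```

```bash
python3 - <<'E'
from h import *
st=show(); w=viewer.get_image("wrist"); cv2.imwrite("pics/w6.png",w); cv2.imwrite("pics/w6b.png",cv2.resize(w,(768,576),interpolation=cv2.INTER_CUBIC))
import json; json.dump({k:np.array(v).tolist() for k,v in st.items()},open("st6.json","w"))
E
```

```text
t 11.75 [ 0.5    -0.223   0.1308] 5.6 w 0.283 [-0.8  0.  -1. ]
```

View pics/w6b.png

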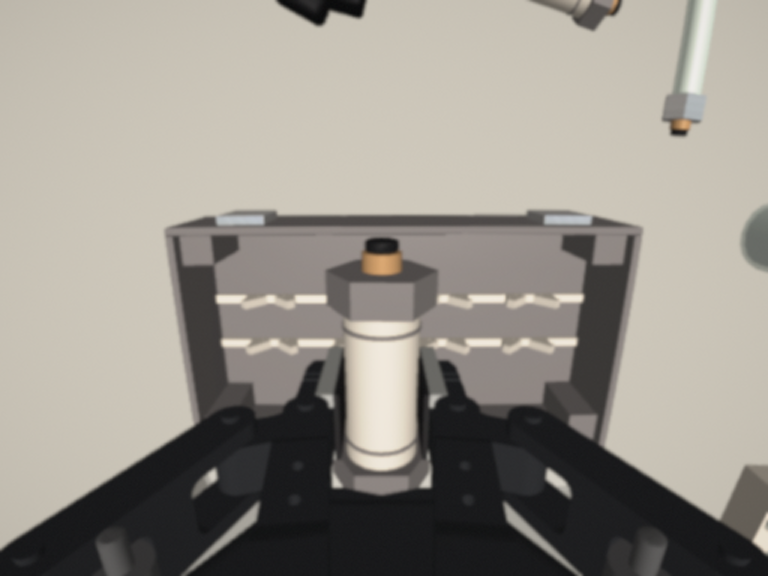

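The wrist view (768-wide scale) shows the case below the held cartridge: outer front rim corners at (167,229) and (641,228), cradle bars at rows about 299 and 343, end V centres at (270,300)/(272,346) and (533,300)/(528,346), and side walls visible.

```bash
python3 - <<'E'
from h import *
import json
st=json.load(open("st6.json")); C=cam("wrist",st); s=2/3
def pr(n,p,z): 
    q=cast(C,np.array(p)*s,z); print(n,np.round(q,4).tolist()); return q
a=pr("rim",[(167,229),(641,228)],.064); d=a[1]-a[0]; print(np.linalg.norm(d),np.degrees(np.arctan2(d[1],d[0])))
x=d/np.linalg.norm(d); y=np.array([-x[1],x[0],0])
print("case centre from rim",a.mean(0)-y*.08)
for z in(.016,.022):
    v=pr("V",[(270,300),(272,346),(533,300),(528,346)],z); print(v.mean(0)[:2],np.linalg.norm(v[2]-v[0]),np.linalg.norm(v[3]-v[1]),np.linalg.norm(v[0]-v[1]),np.degrees(np.arctan2(*(v[2]-v[0])[[1,0]])))
crop=cv2.imread("pics/w6.png"); print("held?",cast(C,[(255,168),(255,320)],.16).round(3).tolist())
g=cv2.resize(crop[180:250,130:405],None,fx=2.9,fy=2.9,interpolation=cv2.INTER_CUBIC); cv2.imwrite("pics/c6.png",g)
E
```

```text
rim [[0.3678, -0.1976, 0.064], [0.652, -0.1686, 0.064]]
0.28570995470163646 5.828742071273908
case centre from rim [ 0.51804868 -0.26265019  0.064     ]
V [[0.4196, -0.2526, 0.016], [0.4219, -0.2896, 0.016], [0.614, -0.2334, 0.016], [0.6177, -0.2703, 0.016]]
[ 0.51829415 -0.26147619] 0.1953424071248387 0.19672875482457752 0.037057101752585225 5.652112229865196
V [[0.4211, -0.2506, 0.022], [0.4233, -0.2868, 0.022], [0.6115, -0.2317, 0.022], [0.6152, -0.2679, 0.022]]
[ 0.51778161 -0.25923714] 0.19138117162526994 0.1927394063832066 0.03630564225572507 5.652112229865173
held? [[0.496, -0.181, 0.16], [0.506, -0.282, 0.16]]
```

The case fits well: centre (0.518, −0.262), yaw 5.7° (rim width 286 mm against 290 expected, cradle spacing 195 mm). I'll place B in nest1 at (0.4857, −0.2652).

```bash
python3 - <<'E'
from h import *
plan((.4857,-.2652,.08,5.7,2),(.4857,-.2652,-.01,5.7,3))
E
```

```text
-> (0.4857, -0.2652, 0.08, 5.7, 2)
   [-0.02, -0.009, 0.026] -0.001
   [-0.021, -0.01, 0.025] -0.0
-> (0.4857, -0.2652, -0.01, 5.7, 3)
   [0.0, 0.0, 0.03] -0.0
   [0.0, 0.0, 0.03] -0.0
   [0.0, 0.0, 0.03] -0.0
```

Request:
jog_arm(series=[{"hand": 20,"slide": [-0.02,-0.009,0.026],"turn": -0.001},{"hand": 20,"slide": [-0.021,-0.01,0.025],"turn": 0},{"hand": 20,"slide": [0,0,0.03],"turn": 0},{"hand": 20,"slide": [0,0,0.03],"turn": 0},{"hand": 20,"slide": [0,0,0.02],"turn": 0},{"hand": 20,"slide": [0,0,0.01],"turn": 0},{"hand": 20,"slide": [0,0,0],"turn": 0},{"hand": 20,"slide": [0,0,0],"turn": 0}])

```text
time: 12.6
ee_pos: [0.4862, -0.2666, -0.0079]
orientation: [0.001, 0.672, 0.741, 0.0]
ft_force: [0.2, -0.6, -0.7]
gripper_width: 0.282
```

Request:
jog_arm(series=[{"hand": 20,"slide": [0,0,0.005],"turn": 0},{"hand": 20,"slide": [0,0,0.003],"turn": 0},{"hand": 20,"slide": [0,0,0.001],"turn": 0},{"hand": 20,"slide": [0,0,0],"turn": 0},{"hand": 20,"slide": [0,0,0],"turn": 0}])

```text
time: 13.1
ee_pos: [0.4855, -0.2668, -0.0179]
orientation: [0.0, 0.672, 0.741, 0.0]
ft_force: [0.3, 0.2, -1.0]
gripper_width: 0.286
```

Request:
jog_arm(series=[{"hand": 20,"slide": [-0.001,0,0.002],"turn": 0},{"hand": 20,"slide": [0,0,0],"turn": 0},{"hand": 20,"slide": [0,0,0],"turn": 0}])

```text
time: 13.4
ee_pos: [0.4855, -0.2677, -0.0201]
orientation: [-0.0, 0.672, 0.741, 0.0]
ft_force: [-0.2, 0.3, -1.5]
gripper_width: 0.285
```

Request:
jog_arm(series=[{"hand": 20,"slide": [0,0,0.001],"turn": 0},{"hand": 20,"slide": [0,0,0],"turn": 0},{"hand": 20,"slide": [0,0,0],"turn": 0}])

```text
time: 13.7
ee_pos: [0.4858, -0.2678, -0.0207]
orientation: [0.0, 0.672, 0.741, 0.0]
ft_force: [-0.5, 0.2, 1.7]
gripper_width: 0.285
```

Request:
jog_arm(series=[{"hand": 30,"slide": [0,0,0],"turn": 0},{"hand": 38,"slide": [0,0,0],"turn": 0},{"hand": 45,"slide": [0,0,0],"turn": 0},{"hand": 45,"slide": [0,0,0],"turn": 0},{"hand": 45,"slide": [0,0,-0.01],"turn": 0},{"hand": 45,"slide": [0,0,-0.04],"turn": 0},{"hand": 45,"slide": [0,0,-0.05],"turn": 0},{"hand": 45,"slide": [0,0,-0.04],"turn": 0}])

```text
time: 14.5
ee_pos: [0.4858, -0.2679, 0.1226]
orientation: [0.001, 0.672, 0.741, 0.0]
ft_force: [1.4, 0.4, 0.2]
gripper_width: 0.451
```

Request:
jog_arm(series=[{"hand": 60,"slide": [0,0,-0.01],"turn": 0},{"hand": 60,"slide": [0,0,0],"turn": 0},{"hand": 60,"slide": [0,0,0],"turn": 0},{"hand": 60,"slide": [0,0,0],"turn": 0}])

```text
time: 14.9
ee_pos: [0.4846, -0.2671, 0.1267]
orientation: [-0.002, 0.672, 0.741, -0.0]
ft_force: [-0.4, -0.2, -0.3]
gripper_width: 0.601
```

```bash
python3 - <<'E'
from h import *
st=show(); w=viewer.get_image("wrist"); cv2.imwrite("pics/w7.png",w); t=viewer.get_image("top"); cv2.imwrite("pics/t7.png",t)
print(carts("wrist",w,st,.027)); print(carts("top",t))
E
```

```text
t 14.9 [ 0.4846 -0.2671  0.1267] 5.6 w 0.601 [-0.4 -0.2 -0.3]
[(np.float64(0.4855), np.float64(-0.2699), np.float64(-84.1), np.float64(0.091), [255, 187])]
[(np.float64(0.663), np.float64(-0.0682), np.float64(-45.3), np.float64(0.0953), [331, 146]), (np.float64(0.6492), np.float64(0.0945), np.float64(32.4), np.float64(0.0953), [272, 153]), (np.float64(0.6192), np.float64(0.0173), np.float64(-78.8), np.float64(0.1053), [300, 162]), (np.float64(0.5862), np.float64(-0.0267), np.float64(-10.0), np.float64(0.0878), [317, 174]), (np.float64(0.5595), np.float64(0.4018), np.float64(-17.3), np.float64(0.0874), [162, 188]), (np.float64(0.5573), np.float64(0.031), np.float64(74.0), np.float64(0.1043), [296, 185]), (np.float64(0.4186), np.float64(0.0717), np.float64(-7.2), np.float64(0.0873), [283, 235])]
```

View pics/w7.png

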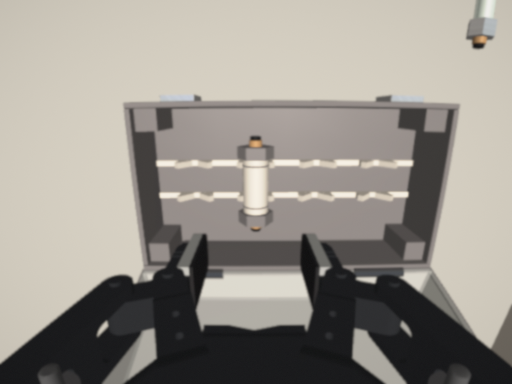

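B rests in cradle 1, but about 5 mm towards the back along its axis. I'll centre it with a short regrip, lifting 3 mm and shifting 4 mm forward.

Request:
jog_arm(series=[{"hand": 45,"slide": [0,0.001,0.04],"turn": 0},{"hand": 45,"slide": [0,0,0.05],"turn": 0},{"hand": 45,"slide": [0,0,0.04],"turn": 0},{"hand": 45,"slide": [0,0,0.016],"turn": 0},{"hand": 45,"slide": [0,0,0],"turn": 0},{"hand": 45,"slide": [0,0,0],"turn": 0},{"hand": 20,"slide": [0,0,0],"turn": 0},{"hand": 20,"slide": [0,0,0],"turn": 0}])

```text
time: 15.8
ee_pos: [0.486, -0.2685, -0.0151]
orientation: [0.0, 0.672, 0.74, -0.001]
ft_force: [-7.3, -0.6, 5.4]
gripper_width: 0.28
```

Request:
jog_arm(series=[{"hand": 20,"slide": [0,0,0],"turn": 0},{"hand": 20,"slide": [0,0,0],"turn": 0},{"hand": 20,"slide": [0,0,-0.003],"turn": 0},{"hand": 20,"slide": [0.004,0,0],"turn": 0},{"hand": 20,"slide": [0,0,0],"turn": 0},{"hand": 20,"slide": [0,0,0.003],"turn": 0},{"hand": 20,"slide": [0,0,0],"turn": 0},{"hand": 20,"slide": [0,0,0],"turn": 0}])

```text
time: 16.6
ee_pos: [0.4867, -0.2637, -0.0143]
orientation: [0.0, 0.672, 0.741, 0.0]
ft_force: [-8.8, 5.5, 18.2]
gripper_width: 0.278
```

Request:
jog_arm(series=[{"hand": 30,"slide": [0,0,0],"turn": 0},{"hand": 38,"slide": [0,0,0],"turn": 0},{"hand": 45,"slide": [0,0,0],"turn": 0},{"hand": 45,"slide": [0,0,0],"turn": 0},{"hand": 45,"slide": [0,0,-0.01],"turn": 0},{"hand": 45,"slide": [0,0,-0.04],"turn": 0},{"hand": 45,"slide": [0,0,-0.05],"turn": 0},{"hand": 45,"slide": [0,0,-0.046],"turn": 0}])

```text
time: 17.4
ee_pos: [0.4861, -0.2635, 0.1317]
orientation: [0.0, 0.672, 0.741, 0.0]
ft_force: [0.9, -0.9, 0.4]
gripper_width: 0.45
```

Request:
jog_arm(series=[{"hand": 60,"slide": [0,0,0],"turn": 0},{"hand": 60,"slide": [0,0,0],"turn": 0},{"hand": 60,"slide": [0,0,0],"turn": 0}])

```text
time: 17.7
ee_pos: [0.4855, -0.2632, 0.1278]
orientation: [-0.001, 0.672, 0.741, -0.0]
ft_force: [0.1, -0.4, -1.2]
gripper_width: 0.596
```

```bash
python3 - <<'E'
from h import *
st=show(); w=viewer.get_image("wrist"); cv2.imwrite("pics/w8.png",w)
print(carts("wrist",w,st,.027)); 
t=carts("top",viewer.get_image("top")); print(t)
plan((.4186,.0717,.10,82.6))
E
```

```text
t 17.7 [ 0.4855 -0.2632  0.1278] 5.6 w 0.596 [ 0.1 -0.4 -1.2]
[(np.float64(0.4851), np.float64(-0.2654), np.float64(-84.3), np.float64(0.0912), [254, 186])]
[(np.float64(0.6636), np.float64(-0.0675), np.float64(-44.4), np.float64(0.0945), [330, 146]), (np.float64(0.6492), np.float64(0.0945), np.float64(32.4), np.float64(0.0953), [272, 153]), (np.float64(0.6194), np.float64(0.0173), np.float64(-78.6), np.float64(0.1055), [300, 162]), (np.float64(0.5864), np.float64(-0.0268), np.float64(-10.0), np.float64(0.0882), [317, 174]), (np.float64(0.5598), np.float64(0.402), np.float64(-16.9), np.float64(0.0877), [162, 188]), (np.float64(0.5573), np.float64(0.031), np.float64(74.0), np.float64(0.1043), [296, 185]), (np.float64(0.4186), np.float64(0.0717), np.float64(-7.2), np.float64(0.0873), [283, 235])]
-> (0.4186, 0.0717, 0.1, 82.6)
   [0.031, -0.003, 0.002] -0.122
   [0.031, 0.001, 0.003] -0.122
   [0.031, 0.004, 0.002] -0.122
   [0.03, 0.008, 0.003] -0.122
   [0.029, 0.012, 0.002] -0.122
   [0.027, 0.015, 0.003] -0.122
   [0.025, 0.018, 0.002] -0.123
   [0.022, 0.021, 0.003] -0.122
   [0.02, 0.024, 0.002] -0.123
   [0.017, 0.026, 0.003] -0.122
   [0.013, 0.028, 0.002] -0.123
```

Centred now at (0.4851, −0.2654). Next is cartridge E at (0.4186, 0.0717), yaw −7°.

Request:
jog_arm(series=[{"hand": 60,"slide": [0.031,-0.003,0.002],"turn": -0.122},{"hand": 60,"slide": [0.031,0.001,0.003],"turn": -0.122},{"hand": 60,"slide": [0.031,0.004,0.002],"turn": -0.122},{"hand": 60,"slide": [0.03,0.008,0.003],"turn": -0.122},{"hand": 60,"slide": [0.029,0.012,0.002],"turn": -0.122},{"hand": 60,"slide": [0.027,0.015,0.003],"turn": -0.122},{"hand": 60,"slide": [0.025,0.018,0.002],"turn": -0.123},{"hand": 60,"slide": [0.022,0.021,0.003],"turn": -0.122}])

```text
time: 18.6
ee_pos: [0.4364, -0.0193, 0.1079]
orientation: [-0.001, 0.243, 0.97, -0.0]
ft_force: [1.0, 0.3, -1.0]
gripper_width: 0.596
```

Request:
jog_arm(series=[{"hand": 60,"slide": [0.02,0.024,0.002],"turn": -0.123},{"hand": 60,"slide": [0.017,0.026,0.003],"turn": -0.122},{"hand": 60,"slide": [0.013,0.028,0.002],"turn": -0.123},{"hand": 60,"slide": [0,0,0],"turn": 0},{"hand": 60,"slide": [0,0,0],"turn": 0},{"hand": 60,"slide": [0,0,0],"turn": 0},{"hand": 60,"slide": [0,0,0],"turn": 0}])

```text
time: 19.3
ee_pos: [0.4194, 0.0701, 0.1018]
orientation: [-0.0, 0.065, 0.998, -0.0]
ft_force: [-0.1, -0.1, 0.0]
gripper_width: 0.603
```

```bash
python3 - <<'E'
from h import *
st=show(); w=viewer.get_image("wrist"); cs=carts("wrist",w,st); print(cs)
c=min(cs,key=lambda c:np.hypot(c[0]-.4186,c[1]-.0717))
plan((c[0],c[1],-.03,c[2]+90,5))
E
```

```text
t 19.3 [0.4194 0.0701 0.1018] 82.5 w 0.603 [-0.1 -0.1  0. ]
[(np.float64(0.421), np.float64(0.0736), np.float64(-7.4), np.float64(0.091), [258, 189])]
-> (np.float64(0.421), np.float64(0.0736), -0.03, np.float64(82.6), 5)
   [-0.0, 0.001, 0.026] -0.0
   [-0.0, 0.001, 0.026] -0.0
   [-0.0, 0.001, 0.027] -0.001
   [-0.001, 0.0, 0.026] -0.0
   [-0.0, 0.001, 0.027] -0.001
```

Request:
jog_arm(series=[{"hand": 60,"slide": [0,0.001,0.04],"turn": 0},{"hand": 60,"slide": [0.001,0.001,0.04],"turn": 0},{"hand": 60,"slide": [0,0.001,0.03],"turn": 0},{"hand": 60,"slide": [0,0,0.022],"turn": 0},{"hand": 60,"slide": [0,0,0],"turn": 0},{"hand": 60,"slide": [0,0,0],"turn": 0},{"hand": 60,"slide": [0,0,0],"turn": 0}])

```text
time: 20.05
ee_pos: [0.4201, 0.0739, -0.0284]
orientation: [0.001, 0.065, 0.998, 0.0]
ft_force: [-0.3, -0.1, 0.2]
gripper_width: 0.604
```

Request:
jog_arm(series=[{"hand": 20,"slide": [0,0,0],"turn": 0},{"hand": 20,"slide": [0,0,0],"turn": 0},{"hand": 20,"slide": [0,0,0],"turn": 0},{"hand": 20,"slide": [0,0,0],"turn": 0}])

```text
time: 20.45
ee_pos: [0.4197, 0.0741, -0.0287]
orientation: [0.001, 0.064, 0.998, 0.0]
ft_force: [-1.4, 0.1, 6.4]
gripper_width: 0.284
```

Request:
jog_arm(series=[{"hand": 20,"slide": [0,0,-0.01],"turn": 0},{"hand": 20,"slide": [0,0,-0.03],"turn": 0},{"hand": 20,"slide": [0,0,-0.04],"turn": 0},{"hand": 20,"slide": [0,0,-0.05],"turn": 0},{"hand": 20,"slide": [0,0,-0.03],"turn": 0},{"hand": 20,"slide": [0,0,0],"turn": 0},{"hand": 20,"slide": [0,0,0],"turn": 0},{"hand": 20,"slide": [0,0,0],"turn": 0}])

```text
time: 21.25
ee_pos: [0.4178, 0.0739, 0.1286]
orientation: [-0.001, 0.064, 0.998, -0.0]
ft_force: [-0.2, -0.5, -0.7]
gripper_width: 0.281
```

```bash
python3 - <<'E'
from h import *
show(); plan((.421,-.2700,.12,5.7))
E
```

```text
t 21.25 [0.4178 0.0739 0.1286] 82.6 w 0.281 [-0.2 -0.5 -0.7]
-> (0.421, -0.27, 0.12, 5.7)
   [-0.004, -0.031, 0.001] 0.122
   [-0.008, -0.03, 0.001] 0.122
   [-0.012, -0.029, 0.001] 0.122
   [-0.015, -0.027, 0.001] 0.122
   [-0.018, -0.025, 0.001] 0.122
   [-0.021, -0.023, 0.001] 0.122
   [-0.024, -0.02, 0.001] 0.122
   [-0.026, -0.017, 0.0] 0.122
   [-0.028, -0.014, 0.001] 0.122
   [-0.03, -0.01, 0.0] 0.122
   [-0.031, -0.007, 0.001] 0.123
```

Request:
jog_arm(series=[{"hand": 20,"slide": [-0.004,-0.031,0.001],"turn": 0.122},{"hand": 20,"slide": [-0.008,-0.03,0.001],"turn": 0.122},{"hand": 20,"slide": [-0.012,-0.029,0.001],"turn": 0.122},{"hand": 20,"slide": [-0.015,-0.027,0.001],"turn": 0.122},{"hand": 20,"slide": [-0.018,-0.025,0.001],"turn": 0.122},{"hand": 20,"slide": [-0.021,-0.023,0.001],"turn": 0.122},{"hand": 20,"slide": [-0.024,-0.02,0.001],"turn": 0.122},{"hand": 20,"slide": [-0.026,-0.017,0],"turn": 0.122}])

```text
time: 22.05
ee_pos: [0.4199, -0.1756, 0.1211]
orientation: [-0.002, 0.527, 0.85, -0.0]
ft_force: [0.8, 0.3, -2.0]
gripper_width: 0.285
```

Request:
jog_arm(series=[{"hand": 20,"slide": [-0.028,-0.014,0.001],"turn": 0.122},{"hand": 20,"slide": [-0.03,-0.01,0],"turn": 0.122},{"hand": 20,"slide": [-0.031,-0.007,0.001],"turn": 0.123},{"hand": 20,"slide": [0,0,0],"turn": 0},{"hand": 20,"slide": [0,0,0],"turn": 0},{"hand": 20,"slide": [0,0,0],"turn": 0},{"hand": 20,"slide": [0,0,0],"turn": 0}])

```text
time: 22.75
ee_pos: [0.4218, -0.2686, 0.1206]
orientation: [-0.0, 0.671, 0.742, 0.0]
ft_force: [0.4, -0.8, -1.5]
gripper_width: 0.28
```

```bash
python3 - <<'E'
from h import *
show(); plan((.421,-.2700,-.006,5.7))
E
```

```text
t 22.75 [ 0.4218 -0.2686  0.1206] 5.8 w 0.28 [ 0.4 -0.8 -1.5]
-> (0.421, -0.27, -0.006, 5.7)
   [-0.0, -0.0, 0.042] 0.0
   [-0.001, -0.0, 0.042] 0.001
   [-0.0, -0.001, 0.043] 0.0
```

Request:
jog_arm(series=[{"hand": 20,"slide": [-0.001,0,0.042],"turn": 0},{"hand": 20,"slide": [0,-0.001,0.042],"turn": 0.001},{"hand": 20,"slide": [0,0,0.03],"turn": 0},{"hand": 20,"slide": [0,0,0.013],"turn": 0},{"hand": 20,"slide": [0,0,0],"turn": 0},{"hand": 20,"slide": [0,0,0],"turn": 0},{"hand": 20,"slide": [0,0,0.004],"turn": 0},{"hand": 20,"slide": [0,0,0.003],"turn": 0}])

```text
time: 23.55
ee_pos: [0.4218, -0.2712, -0.0118]
orientation: [0.001, 0.672, 0.741, 0.0]
ft_force: [0.7, -0.2, -1.3]
gripper_width: 0.285
```

Request:
jog_arm(series=[{"hand": 20,"slide": [0,0,0.002],"turn": 0},{"hand": 20,"slide": [0,0,0.001],"turn": 0},{"hand": 20,"slide": [0,0,0],"turn": 0},{"hand": 20,"slide": [0,0,0],"turn": 0}])

```text
time: 23.95
ee_pos: [0.4209, -0.2707, -0.016]
orientation: [0.0, 0.672, 0.741, 0.0]
ft_force: [-0.6, -0.3, -0.8]
gripper_width: 0.283
```

Request:
jog_arm(series=[{"hand": 20,"slide": [0,0,0.002],"turn": 0},{"hand": 20,"slide": [0,0,0],"turn": 0},{"hand": 20,"slide": [0,0,0],"turn": 0}])

```text
time: 24.25
ee_pos: [0.421, -0.2709, -0.0176]
orientation: [0.0, 0.672, 0.741, -0.0]
ft_force: [-2.3, 0.5, 3.1]
gripper_width: 0.283
```

Request:
jog_arm(series=[{"hand": 30,"slide": [0,0,0],"turn": 0},{"hand": 38,"slide": [0,0,0],"turn": 0},{"hand": 45,"slide": [0,0,0],"turn": 0},{"hand": 45,"slide": [0,0,0],"turn": 0},{"hand": 45,"slide": [0,0,-0.01],"turn": 0},{"hand": 45,"slide": [0,0,-0.04],"turn": 0},{"hand": 45,"slide": [0,0,-0.05],"turn": 0},{"hand": 45,"slide": [0,0,-0.045],"turn": 0}])

```text
time: 25.05
ee_pos: [0.4208, -0.2705, 0.1299]
orientation: [0.001, 0.672, 0.741, 0.0]
ft_force: [1.2, -1.4, -0.4]
gripper_width: 0.453
```

Request:
jog_arm(series=[{"hand": 60,"slide": [0,0,0],"turn": 0},{"hand": 60,"slide": [0,0,0],"turn": 0},{"hand": 60,"slide": [0,0,0],"turn": 0}])

```text
time: 25.35
ee_pos: [0.4203, -0.2702, 0.1259]
orientation: [-0.001, 0.672, 0.741, -0.0]
ft_force: [-0.3, 0.1, 0.0]
gripper_width: 0.602
```

```bash
cat >> h.py <<'E'
def look(z=.016):
    st=show(); w=viewer.get_image("wrist"); cs=carts("wrist",w,st,z); print([tuple(map(float,c[:4])) for c in cs]); return st,w,cs
def toplook():
    cs=carts("top",viewer.get_image("top")); cs=[c for c in cs if .084<c[3]<.092]; print("top",[tuple(map(float,c[:4])) for c in cs]); return cs
E
python3 - <<'E'
from h import *
look(.027); c=[c for c in toplook() if c[0]>.57][0]
plan((c[0],c[1],.11,c[2]+90))
E
```

```text
t 25.35 [ 0.4203 -0.2702  0.1259] 5.6 w 0.602 [-0.3  0.1  0. ]
[(0.4204, -0.2727, -84.3, 0.0911), (0.4854, -0.2652, -84.0, 0.0912)]
top [(0.5862, -0.0267, -10.0, 0.0878), (0.5595, 0.4018, -17.3, 0.0874), (0.4871, -0.2696, -83.6, 0.0887)]
-> (np.float64(0.5862), np.float64(-0.0267), 0.11, np.float64(80.0))
   [0.021, 0.017, 0.001] -0.118
   [0.018, 0.019, 0.001] -0.118
   [0.016, 0.022, 0.001] -0.118
   [0.013, 0.023, 0.002] -0.118
   [0.01, 0.025, 0.001] -0.118
   [0.008, 0.026, 0.002] -0.118
   [0.004, 0.026, 0.001] -0.118
   [0.001, 0.027, 0.002] -0.118
   [-0.002, 0.027, 0.001] -0.118
   [-0.005, 0.026, 0.002] -0.118
   [-0.007, 0.026, 0.001] -0.118
```

E is in cradle 0 at (0.4204, −0.2727), 1 mm off. Next is cartridge D.

Request:
jog_arm(series=[{"hand": 60,"slide": [0.021,0.017,0.001],"turn": -0.118},{"hand": 60,"slide": [0.018,0.019,0.001],"turn": -0.118},{"hand": 60,"slide": [0.016,0.022,0.001],"turn": -0.118},{"hand": 60,"slide": [0.013,0.023,0.002],"turn": -0.118},{"hand": 60,"slide": [0.01,0.025,0.001],"turn": -0.118},{"hand": 60,"slide": [0.008,0.026,0.002],"turn": -0.118},{"hand": 60,"slide": [0.004,0.026,0.001],"turn": -0.118},{"hand": 60,"slide": [0.001,0.027,0.002],"turn": -0.118}])

```text
time: 26.25
ee_pos: [0.5422, -0.0929, 0.1146]
orientation: [-0.001, 0.259, 0.966, -0.0]
ft_force: [0.1, -0.4, 0.2]
gripper_width: 0.598
```

Request:
jog_arm(series=[{"hand": 60,"slide": [-0.002,0.027,0.001],"turn": -0.118},{"hand": 60,"slide": [-0.005,0.026,0.002],"turn": -0.118},{"hand": 60,"slide": [-0.007,0.026,0.001],"turn": -0.118},{"hand": 60,"slide": [0,0,0],"turn": 0},{"hand": 60,"slide": [0,0,0],"turn": 0},{"hand": 60,"slide": [0,0,0],"turn": 0},{"hand": 60,"slide": [0,0,0],"turn": 0}])

```text
time: 26.95
ee_pos: [0.5864, -0.0279, 0.1118]
orientation: [-0.0, 0.088, 0.996, -0.0]
ft_force: [-0.3, -0.3, -0.3]
gripper_width: 0.603
```

```bash
python3 - <<'E'
from h import *
st,w,cs=look()
c=min(cs,key=lambda c:np.hypot(c[0]-.5862,c[1]+.0267))
plan((c[0]-.001,c[1],-.0305,c[2]+90,5))
E
```

```text
t 26.95 [ 0.5864 -0.0279  0.1118] 79.9 w 0.603 [-0.3 -0.3 -0.3]
[(0.5564, 0.0336, 74.3, 0.1061), (0.5867, -0.0253, -10.0, 0.0909), (0.6208, 0.0195, -78.5, 0.1073), (0.6486, 0.0971, 33.1, 0.0919), (0.6627, -0.0666, -47.0, 0.0916)]
-> (np.float64(0.5857), np.float64(-0.0253), -0.0305, np.float64(80.0), 5)
   [0.0, 0.0, 0.029] -0.0
   [0.0, 0.001, 0.028] -0.0
   [0.0, 0.0, 0.029] -0.001
   [0.001, 0.001, 0.028] -0.0
   [0.0, 0.0, 0.029] -0.001
```

Request:
jog_arm(series=[{"hand": 60,"slide": [0,0.001,0.04],"turn": 0},{"hand": 60,"slide": [0.001,0.001,0.045],"turn": 0},{"hand": 60,"slide": [0,0,0.035],"turn": 0},{"hand": 60,"slide": [0,0,0.022],"turn": 0},{"hand": 60,"slide": [0,0,0],"turn": 0},{"hand": 60,"slide": [0,0,0],"turn": 0},{"hand": 60,"slide": [0,0,0],"turn": 0}])

```text
time: 27.7
ee_pos: [0.5877, -0.0252, -0.0276]
orientation: [0.002, 0.087, 0.996, 0.0]
ft_force: [-0.1, -0.1, 0.3]
gripper_width: 0.598
```

Request:
jog_arm(series=[{"hand": 20,"slide": [0,0,0],"turn": 0},{"hand": 20,"slide": [0,0,0],"turn": 0},{"hand": 20,"slide": [0,0,0],"turn": 0},{"hand": 20,"slide": [0,0,0],"turn": 0}])

```text
time: 28.1
ee_pos: [0.5872, -0.025, -0.0283]
orientation: [0.001, 0.087, 0.996, -0.0]
ft_force: [-0.5, 0.3, 5.9]
gripper_width: 0.278
```

Request:
jog_arm(series=[{"hand": 20,"slide": [0,0,-0.01],"turn": 0},{"hand": 20,"slide": [0,0,-0.03],"turn": 0},{"hand": 20,"slide": [0,0,-0.04],"turn": 0},{"hand": 20,"slide": [0,0,-0.05],"turn": 0},{"hand": 20,"slide": [0,0,-0.03],"turn": 0},{"hand": 20,"slide": [0,0,0],"turn": 0},{"hand": 20,"slide": [0,0,0],"turn": 0},{"hand": 20,"slide": [0,0,0],"turn": 0}])

```text
time: 28.9
ee_pos: [0.5851, -0.0248, 0.1281]
orientation: [-0.002, 0.087, 0.996, 0.0]
ft_force: [-1.2, -0.4, -0.5]
gripper_width: 0.284
```

```bash
python3 - <<'E'
from h import *
show(); plan((.5505,-.2575,.12,5.7))
E
```

```text
t 28.9 [ 0.5851 -0.0248  0.1281] 80.0 w 0.284 [-1.2 -0.4 -0.5]
-> (0.5505, -0.2575, 0.12, 5.7)
   [-0.001, -0.021, 0.001] 0.118
   [-0.003, -0.021, 0.001] 0.118
   [-0.006, -0.021, 0.001] 0.118
   [-0.008, -0.02, 0.001] 0.118
   [-0.01, -0.019, 0.001] 0.118
   [-0.012, -0.017, 0.001] 0.118
   [-0.014, -0.016, 0.0] 0.118
   [-0.016, -0.014, 0.001] 0.118
   [-0.018, -0.012, 0.0] 0.118
   [-0.019, -0.01, 0.001] 0.117
   [-0.02, -0.008, 0.0] 0.118
```

Request:
jog_arm(series=[{"hand": 20,"slide": [-0.001,-0.021,0.001],"turn": 0.118},{"hand": 20,"slide": [-0.003,-0.021,0.001],"turn": 0.118},{"hand": 20,"slide": [-0.006,-0.021,0.001],"turn": 0.118},{"hand": 20,"slide": [-0.008,-0.02,0.001],"turn": 0.118},{"hand": 20,"slide": [-0.01,-0.019,0.001],"turn": 0.118},{"hand": 20,"slide": [-0.012,-0.017,0.001],"turn": 0.118},{"hand": 20,"slide": [-0.014,-0.016,0],"turn": 0.118},{"hand": 20,"slide": [-0.016,-0.014,0.001],"turn": 0.118}])

```text
time: 29.7
ee_pos: [0.5599, -0.1939, 0.1209]
orientation: [-0.002, 0.533, 0.846, -0.0]
ft_force: [-0.2, -0.4, -0.9]
gripper_width: 0.286
```

Request:
jog_arm(series=[{"hand": 20,"slide": [-0.018,-0.012,0],"turn": 0.118},{"hand": 20,"slide": [-0.019,-0.01,0.001],"turn": 0.117},{"hand": 20,"slide": [-0.02,-0.008,0],"turn": 0.118},{"hand": 20,"slide": [0,0,0],"turn": 0},{"hand": 20,"slide": [0,0,0],"turn": 0},{"hand": 20,"slide": [0,0,0],"turn": 0},{"hand": 20,"slide": [0,0,0],"turn": 0}])

```text
time: 30.4
ee_pos: [0.5515, -0.2564, 0.1217]
orientation: [-0.0, 0.67, 0.742, 0.0]
ft_force: [0.6, 1.0, -0.0]
gripper_width: 0.285
```

```bash
python3 - <<'E'
from h import *
show(); plan((.5503,-.2590,-.006,5.7))
E
```

```text
t 30.4 [ 0.5515 -0.2564  0.1217] 5.8 w 0.285 [ 0.6  1.  -0. ]
-> (0.5503, -0.259, -0.006, 5.7)
   [-0.001, -0.0, 0.043] 0.001
   [-0.001, -0.001, 0.042] 0.0
   [-0.0, -0.0, 0.043] 0.001
```

Request:
jog_arm(series=[{"hand": 20,"slide": [-0.001,-0.001,0.042],"turn": 0.001},{"hand": 20,"slide": [-0.001,0,0.042],"turn": 0},{"hand": 20,"slide": [0,0,0.03],"turn": 0},{"hand": 20,"slide": [0,0,0.013],"turn": 0},{"hand": 20,"slide": [0,0,0],"turn": 0},{"hand": 20,"slide": [0,0,0],"turn": 0},{"hand": 20,"slide": [0,0,0.004],"turn": 0},{"hand": 20,"slide": [0,0,0.003],"turn": 0}])

```text
time: 31.2
ee_pos: [0.5516, -0.2599, -0.0104]
orientation: [0.001, 0.672, 0.741, 0.0]
ft_force: [0.8, 0.1, -0.9]
gripper_width: 0.279
```

Request:
jog_arm(series=[{"hand": 20,"slide": [0,0,0.002],"turn": 0},{"hand": 20,"slide": [0,0,0.001],"turn": 0},{"hand": 20,"slide": [0,0,0.001],"turn": 0},{"hand": 20,"slide": [0,0,0],"turn": 0},{"hand": 20,"slide": [0,0,0],"turn": 0}])

```text
time: 31.7
ee_pos: [0.5506, -0.2595, -0.016]
orientation: [0.0, 0.672, 0.741, 0.0]
ft_force: [-0.6, -0.6, -0.2]
gripper_width: 0.282
```

Request:
jog_arm(series=[{"hand": 20,"slide": [0,0,0.002],"turn": 0},{"hand": 20,"slide": [0,0,0],"turn": 0},{"hand": 20,"slide": [0,0,0],"turn": 0}])

```text
time: 32.0
ee_pos: [0.5507, -0.2597, -0.0171]
orientation: [0.0, 0.672, 0.741, 0.0]
ft_force: [-2.8, 1.2, 5.3]
gripper_width: 0.28
```

Request:
jog_arm(series=[{"hand": 30,"slide": [0,0,0],"turn": 0},{"hand": 38,"slide": [0,0,0],"turn": 0},{"hand": 45,"slide": [0,0,0],"turn": 0},{"hand": 45,"slide": [0,0,0],"turn": 0},{"hand": 45,"slide": [0,0,-0.01],"turn": 0},{"hand": 45,"slide": [0,0,-0.04],"turn": 0},{"hand": 45,"slide": [0,0,-0.05],"turn": 0},{"hand": 45,"slide": [0,0,-0.045],"turn": 0}])

```text
time: 32.8
ee_pos: [0.5505, -0.2594, 0.1299]
orientation: [0.001, 0.672, 0.741, 0.0]
ft_force: [0.9, 0.6, 0.4]
gripper_width: 0.451
```

Request:
jog_arm(series=[{"hand": 60,"slide": [0,0,0],"turn": 0},{"hand": 60,"slide": [0,0,0],"turn": 0},{"hand": 60,"slide": [0,0,0],"turn": 0}])

```text
time: 33.1
ee_pos: [0.5499, -0.2591, 0.1256]
orientation: [-0.001, 0.672, 0.741, -0.0]
ft_force: [-0.9, -1.1, -0.2]
gripper_width: 0.599
```

```bash
python3 - <<'E'
from h import *
look(.027); c=[c for c in toplook() if c[1]>.2][0]
plan((c[0],c[1],.11,c[2]+90))
E
```

```text
t 33.1 [ 0.5499 -0.2591  0.1256] 5.6 w 0.599 [-0.9 -1.1 -0.2]
[(0.4846, -0.2655, -84.4, 0.0914), (0.55, -0.2599, -84.0, 0.0912), (0.4198, -0.2726, -84.5, 0.0909)]
top [(0.5595, 0.4018, -17.3, 0.0874)]
-> (np.float64(0.5595), np.float64(0.4018), 0.11, np.float64(72.7))
   [0.044, 0.005, 0.001] -0.078
   [0.043, 0.008, 0.001] -0.078
   [0.042, 0.012, 0.001] -0.078
   [0.041, 0.015, 0.001] -0.078
   [0.04, 0.018, 0.001] -0.078
   [0.039, 0.021, 0.001] -0.078
   [0.037, 0.024, 0.001] -0.078
   [0.035, 0.027, 0.001] -0.078
   [0.033, 0.03, 0.001] -0.078
   [0.03, 0.032, 0.001] -0.078
   [0.028, 0.034, 0.001] -0.078
   [0.025, 0.037, 0.001] -0.078
   [0.022, 0.038, 0.001] -0.078
   [0.019, 0.04, 0.001] -0.078
   [0.015, 0.041, 0.001] -0.079
```

D is in cradle 2 at (0.550, −0.260). Next is cartridge A.

Request:
jog_arm(series=[{"hand": 60,"slide": [0.044,0.005,0.001],"turn": -0.078},{"hand": 60,"slide": [0.043,0.008,0.001],"turn": -0.078},{"hand": 60,"slide": [0.042,0.012,0.001],"turn": -0.078},{"hand": 60,"slide": [0.041,0.015,0.001],"turn": -0.078},{"hand": 60,"slide": [0.04,0.018,0.001],"turn": -0.078},{"hand": 60,"slide": [0.039,0.021,0.001],"turn": -0.078},{"hand": 60,"slide": [0.037,0.024,0.001],"turn": -0.078},{"hand": 60,"slide": [0.035,0.027,0.001],"turn": -0.078}])

```text
time: 34.0
ee_pos: [0.5544, 0.094, 0.1177]
orientation: [-0.001, 0.41, 0.912, -0.001]
ft_force: [0.4, -0.9, 0.2]
gripper_width: 0.6
```

Request:
jog_arm(series=[{"hand": 60,"slide": [0.033,0.03,0.001],"turn": -0.078},{"hand": 60,"slide": [0.03,0.032,0.001],"turn": -0.078},{"hand": 60,"slide": [0.028,0.034,0.001],"turn": -0.078},{"hand": 60,"slide": [0.025,0.037,0.001],"turn": -0.078},{"hand": 60,"slide": [0.022,0.038,0.001],"turn": -0.078},{"hand": 60,"slide": [0.019,0.04,0.001],"turn": -0.078},{"hand": 60,"slide": [0.015,0.041,0.001],"turn": -0.079},{"hand": 60,"slide": [0,0,0],"turn": 0}])

```text
time: 34.8
ee_pos: [0.5579, 0.4058, 0.1084]
orientation: [-0.002, 0.147, 0.989, -0.001]
ft_force: [-0.9, -1.1, -0.4]
gripper_width: 0.597
```

Request:
jog_arm(series=[{"hand": 60,"slide": [0,0,0],"turn": 0},{"hand": 60,"slide": [0,0,0],"turn": 0},{"hand": 60,"slide": [0,0,0],"turn": 0}])

```text
time: 35.1
ee_pos: [0.5608, 0.4, 0.1122]
orientation: [0.0, 0.151, 0.988, -0.0]
ft_force: [-0.4, -0.0, 1.0]
gripper_width: 0.597
```

```bash
python3 - <<'E'
from h import *
st,w,cs=look()
c=min(cs,key=lambda c:np.hypot(c[0]-.5595,c[1]-.4018))
plan((c[0]-.001,c[1],-.0305,c[2]+90,5))
E
```

```text
t 35.1 [0.5608 0.4    0.1122] 72.6 w 0.597 [-0.4 -0.   1. ]
[(0.5412, 0.5661, 6.6, 0.0784), (0.5614, 0.402, -18.0, 0.091)]
-> (np.float64(0.5604), np.float64(0.402), -0.0305, np.float64(72.0), 5)
   [0.0, 0.0, 0.029] 0.002
   [0.0, 0.0, 0.028] 0.002
   [0.0, 0.001, 0.029] 0.002
   [0.001, 0.0, 0.028] 0.002
   [0.0, 0.001, 0.029] 0.002
```

Request:
jog_arm(series=[{"hand": 60,"slide": [0,0.001,0.04],"turn": 0.005},{"hand": 60,"slide": [0.001,0.001,0.045],"turn": 0.005},{"hand": 60,"slide": [0,0,0.035],"turn": 0},{"hand": 60,"slide": [0,0,0.022],"turn": 0},{"hand": 60,"slide": [0,0,0],"turn": 0},{"hand": 60,"slide": [0,0,0],"turn": 0},{"hand": 60,"slide": [0,0,0],"turn": 0}])

```text
time: 35.85
ee_pos: [0.5615, 0.4041, -0.027]
orientation: [0.002, 0.156, 0.988, 0.001]
ft_force: [0.5, 0.2, 0.4]
gripper_width: 0.598
```

Request:
jog_arm(series=[{"hand": 20,"slide": [0,0,0],"turn": 0},{"hand": 20,"slide": [0,0,0],"turn": 0},{"hand": 20,"slide": [0,0,0],"turn": 0},{"hand": 20,"slide": [0,0,0],"turn": 0}])

```text
time: 36.25
ee_pos: [0.561, 0.4041, -0.0279]
orientation: [0.001, 0.155, 0.988, 0.001]
ft_force: [-0.9, -1.2, 6.2]
gripper_width: 0.282
```

Request:
jog_arm(series=[{"hand": 20,"slide": [0,0,-0.01],"turn": 0},{"hand": 20,"slide": [0,0,-0.03],"turn": 0},{"hand": 20,"slide": [0,0,-0.04],"turn": 0},{"hand": 20,"slide": [0,0,-0.05],"turn": 0},{"hand": 20,"slide": [0,0,-0.03],"turn": 0},{"hand": 20,"slide": [0,0,0],"turn": 0},{"hand": 20,"slide": [0,0,0],"turn": 0},{"hand": 20,"slide": [0,0,0],"turn": 0}])

```text
time: 37.05
ee_pos: [0.5592, 0.403, 0.1279]
orientation: [-0.001, 0.155, 0.988, -0.001]
ft_force: [-0.2, -0.8, -0.6]
gripper_width: 0.277
```

```bash
python3 - <<'E'
from h import *
show(); plan((.615,-.2525,.12,5.7))
E
```

```text
t 37.05 [0.5592 0.403  0.1279] 72.1 w 0.277 [-0.2 -0.8 -0.6]
-> (0.615, -0.2525, 0.12, 5.7)
   [-0.017, -0.04, 0.001] 0.077
   [-0.02, -0.039, 0.0] 0.077
   [-0.023, -0.037, 0.001] 0.077
   [-0.026, -0.036, 0.0] 0.077
   [-0.028, -0.033, 0.001] 0.077
   [-0.031, -0.031, 0.0] 0.077
   [-0.033, -0.029, 0.001] 0.078
   [-0.035, -0.026, 0.0] 0.077
   [-0.037, -0.023, 0.001] 0.078
   [-0.039, -0.02, 0.0] 0.077
   [-0.041, -0.017, 0.001] 0.078
   [-0.042, -0.014, 0.0] 0.077
   [-0.043, -0.011, 0.001] 0.078
   [-0.043, -0.008, 0.0] 0.077
   [-0.044, -0.004, 0.001] 0.078
```

Request:
jog_arm(series=[{"hand": 20,"slide": [-0.017,-0.04,0.001],"turn": 0.077},{"hand": 20,"slide": [-0.02,-0.039,0],"turn": 0.077},{"hand": 20,"slide": [-0.023,-0.037,0.001],"turn": 0.077},{"hand": 20,"slide": [-0.026,-0.036,0],"turn": 0.077},{"hand": 20,"slide": [-0.028,-0.033,0.001],"turn": 0.077},{"hand": 20,"slide": [-0.031,-0.031,0],"turn": 0.077},{"hand": 20,"slide": [-0.033,-0.029,0.001],"turn": 0.078},{"hand": 20,"slide": [-0.035,-0.026,0],"turn": 0.077}])

```text
time: 37.85
ee_pos: [0.5884, 0.0531, 0.1238]
orientation: [-0.002, 0.449, 0.893, -0.001]
ft_force: [0.0, 0.1, -0.9]
gripper_width: 0.285
```

Request:
jog_arm(series=[{"hand": 20,"slide": [-0.037,-0.023,0.001],"turn": 0.078},{"hand": 20,"slide": [-0.039,-0.02,0],"turn": 0.077},{"hand": 20,"slide": [-0.041,-0.017,0.001],"turn": 0.078},{"hand": 20,"slide": [-0.042,-0.014,0],"turn": 0.077},{"hand": 20,"slide": [-0.043,-0.011,0.001],"turn": 0.078},{"hand": 20,"slide": [-0.043,-0.008,0],"turn": 0.077},{"hand": 20,"slide": [-0.044,-0.004,0.001],"turn": 0.078},{"hand": 20,"slide": [0,0,0],"turn": 0}])

```text
time: 38.65
ee_pos: [0.6138, -0.2575, 0.1187]
orientation: [-0.002, 0.674, 0.738, -0.001]
ft_force: [-0.4, 0.0, -1.3]
gripper_width: 0.28
```

Request:
jog_arm(series=[{"hand": 20,"slide": [0,0,0],"turn": 0},{"hand": 20,"slide": [0,0,0],"turn": 0},{"hand": 20,"slide": [0,0,0],"turn": 0}])

```text
time: 38.95
ee_pos: [0.6158, -0.251, 0.1216]
orientation: [-0.0, 0.671, 0.742, -0.0]
ft_force: [0.4, -0.7, 0.1]
gripper_width: 0.284
```

```bash
python3 - <<'E'
from h import *
show(); plan((.6148,-.2525,-.006,5.7))
E
```

```text
t 38.95 [ 0.6158 -0.251   0.1216] 5.8 w 0.284 [ 0.4 -0.7  0.1]
-> (0.6148, -0.2525, -0.006, 5.7)
   [-0.0, -0.0, 0.043] 0.0
   [-0.001, -0.001, 0.042] 0.001
   [-0.0, -0.0, 0.043] 0.0
```

Request:
jog_arm(series=[{"hand": 20,"slide": [-0.001,-0.001,0.042],"turn": 0.001},{"hand": 20,"slide": [0,0,0.042],"turn": 0},{"hand": 20,"slide": [0,0,0.03],"turn": 0},{"hand": 20,"slide": [0,0,0.013],"turn": 0},{"hand": 20,"slide": [0,0,0],"turn": 0},{"hand": 20,"slide": [0,0,0],"turn": 0},{"hand": 20,"slide": [0,0,0.004],"turn": 0},{"hand": 20,"slide": [0,0,0.003],"turn": 0}])

```text
time: 39.75
ee_pos: [0.6159, -0.2539, -0.0102]
orientation: [0.002, 0.672, 0.741, 0.0]
ft_force: [0.4, 0.7, 0.5]
gripper_width: 0.281
```

Request:
jog_arm(series=[{"hand": 20,"slide": [0,0,0.002],"turn": 0},{"hand": 20,"slide": [0,0,0.001],"turn": 0},{"hand": 20,"slide": [0,0,0.001],"turn": 0},{"hand": 20,"slide": [0,0,0],"turn": 0},{"hand": 20,"slide": [0,0,0.001],"turn": 0},{"hand": 20,"slide": [0,0,0],"turn": 0},{"hand": 20,"slide": [0,0,0],"turn": 0}])

```text
time: 40.45
ee_pos: [0.6151, -0.2535, -0.0168]
orientation: [0.0, 0.672, 0.741, 0.0]
ft_force: [-0.5, 0.9, -0.3]
gripper_width: 0.283
```

Request:
jog_arm(series=[{"hand": 20,"slide": [0,0,0.001],"turn": 0},{"hand": 20,"slide": [0,0,0],"turn": 0},{"hand": 20,"slide": [0,0,0],"turn": 0}])

```text
time: 40.75
ee_pos: [0.6151, -0.2536, -0.017]
orientation: [0.0, 0.672, 0.741, 0.0]
ft_force: [-3.1, 0.9, 5.6]
gripper_width: 0.282
```

Request:
jog_arm(series=[{"hand": 30,"slide": [0,0,0],"turn": 0},{"hand": 38,"slide": [0,0,0],"turn": 0},{"hand": 45,"slide": [0,0,0],"turn": 0},{"hand": 45,"slide": [0,0,0],"turn": 0},{"hand": 45,"slide": [0,0,-0.01],"turn": 0},{"hand": 45,"slide": [0,0,-0.04],"turn": 0},{"hand": 45,"slide": [0,0,-0.05],"turn": 0},{"hand": 45,"slide": [0,0,-0.045],"turn": 0}])

```text
time: 41.55
ee_pos: [0.6148, -0.2534, 0.1299]
orientation: [0.0, 0.672, 0.741, 0.0]
ft_force: [0.8, -0.6, -0.3]
gripper_width: 0.451
```

Request:
jog_arm(series=[{"hand": 60,"slide": [0,0,0],"turn": 0},{"hand": 60,"slide": [0,0,0],"turn": 0},{"hand": 60,"slide": [0,0,0],"turn": 0}])

```text
time: 41.85
ee_pos: [0.6143, -0.2532, 0.1257]
orientation: [-0.001, 0.672, 0.741, -0.0]
ft_force: [-0.6, -0.1, -1.3]
gripper_width: 0.598
```

```bash
python3 - <<'E'
from h import *
look(.027); toplook()
plan((.576,.232,.16,5.2))
E
```

```text
t 41.85 [ 0.6143 -0.2532  0.1257] 5.6 w 0.598 [-0.6 -0.1 -1.3]
[(0.4848, -0.2652, -83.9, 0.0909), (0.5493, -0.26, -84.7, 0.0911), (0.4195, -0.2723, -84.3, 0.0906), (0.6148, -0.255, -84.3, 0.0911)]
top []
-> (0.576, 0.232, 0.16, 5.2)
   [0.044, 0.001, -0.003] 0.001
   [0.044, 0.001, -0.003] 0.001
   [0.044, 0.001, -0.003] 0.001
   [0.044, 0.001, -0.003] 0.001
   [0.044, 0.001, -0.003] 0.0
   [0.044, 0.001, -0.003] 0.001
   [0.045, 0.0, -0.003] 0.0
   [0.044, 0.0, -0.004] 0.001
   [0.045, 0.001, -0.003] 0.0
   [0.044, 0.0, -0.004] 0.001
   [0.045, 0.001, -0.003] 0.0
```

All four cartridges are in their cradles, 65 mm apart and within 3 mm. Now the tray.

Request:
jog_arm(series=[{"hand": 60,"slide": [0.044,0.001,-0.005],"turn": 0.001},{"hand": 60,"slide": [0.044,0.001,-0.005],"turn": 0.001},{"hand": 60,"slide": [0.044,0.001,-0.004],"turn": 0.001},{"hand": 60,"slide": [0.044,0.001,-0.003],"turn": 0.001},{"hand": 60,"slide": [0.044,0.001,-0.003],"turn": 0},{"hand": 60,"slide": [0.044,0.001,-0.003],"turn": 0.001},{"hand": 60,"slide": [0.045,0,-0.003],"turn": 0},{"hand": 60,"slide": [0.044,0,-0.003],"turn": 0.001}])

```text
time: 42.75
ee_pos: [0.5864, 0.1003, 0.1549]
orientation: [-0.001, 0.674, 0.739, -0.001]
ft_force: [0.1, -0.5, -0.1]
gripper_width: 0.6
```

Request:
jog_arm(series=[{"hand": 50,"slide": [0.045,0.001,-0.003],"turn": 0},{"hand": 50,"slide": [0.044,0,-0.003],"turn": 0.001},{"hand": 50,"slide": [0.045,0.001,-0.002],"turn": 0},{"hand": 50,"slide": [0,0,0],"turn": 0},{"hand": 50,"slide": [0,0,0],"turn": 0},{"hand": 50,"slide": [0,0,0],"turn": 0},{"hand": 50,"slide": [0,0,0],"turn": 0}])

```text
time: 43.45
ee_pos: [0.5773, 0.2307, 0.1636]
orientation: [-0.0, 0.675, 0.738, -0.0]
ft_force: [0.1, 0.2, -0.4]
gripper_width: 0.501
```

```bash
python3 - <<'E'
from h import *
import json
st=show(); w=viewer.get_image("wrist"); cv2.imwrite("pics/w9.png",w); json.dump({k:np.array(v).tolist() for k,v in st.items()},open("st9.json","w"))
E
```

```text
t 43.45 [0.5773 0.2307 0.1636] 5.1 w 0.501 [ 0.1  0.2 -0.4]
```

View pics/w9.png

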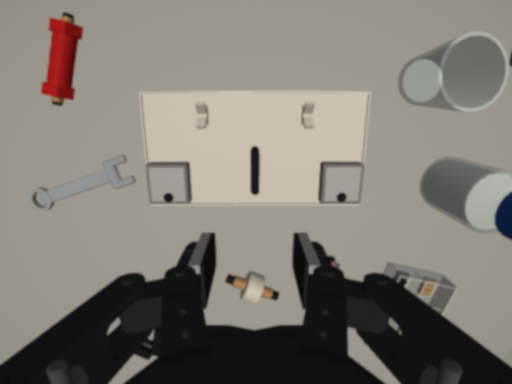

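The wrist picture shows the tray: handle from (255,148) to (255,194), plate corners at (141,92), (370,92), (363,206) and (149,205), saddles at (202,115) and (308,115).

```bash
python3 - <<'E'
from h import *
import json
st=json.load(open("st9.json")); C=cam("wrist",st)
k=cast(C,[(141,92),(370,92),(362,206),(149,206)],.004); print(k.round(4).tolist(),[round(float(np.linalg.norm(k[i]-k[(i+1)%4])),4) for i in range(4)])
d=k[1]-k[0]+k[2]-k[3]; a=np.arctan2(d[1],d[0]); print("yaw",np.degrees(a),"c",k.mean(0))
y=np.array([-np.sin(a),np.cos(a)]); print("handle from plate",k.mean(0)[:2]-.02*y)
h=cast(C,[(255,148),(255,194),(255,171)],.037); print(h.round(4).tolist(),np.linalg.norm(h[0]-h[1]))
plan((*h[2][:2],-.019,5.1,5))
E
```

```text
[[0.437, 0.3144, 0.004], [0.7028, 0.3383, 0.004], [0.7201, 0.1991, 0.004], [0.4452, 0.1743, 0.004]] [0.2669, 0.1402, 0.276, 0.1403]
yaw 5.149145998403658 c [0.57626662 0.25652775 0.004     ]
handle from plate [0.57806159 0.23660847]
[[0.5749, 0.2647, 0.037], [0.5796, 0.2125, 0.037], [0.5772, 0.2392, 0.037]] 0.052376892244847505
-> (np.float64(0.5771767743817938), np.float64(0.2391941713173825), -0.019, 5.1, 5)
   [0.002, 0.0, 0.037] 0.0
   [0.002, 0.0, 0.036] 0.0
   [0.001, 0.0, 0.037] 0.0
   [0.002, 0.0, 0.036] 0.0
   [0.001, 0.001, 0.037] 0.0
```

Request:
jog_arm(series=[{"hand": 50,"slide": [0.002,0,0.045],"turn": 0},{"hand": 50,"slide": [0.002,0,0.045],"turn": 0},{"hand": 50,"slide": [0.002,0,0.045],"turn": 0},{"hand": 50,"slide": [0.001,0,0.035],"turn": 0},{"hand": 50,"slide": [0,0,0.008],"turn": 0},{"hand": 50,"slide": [0,0,0.003],"turn": 0},{"hand": 50,"slide": [0,0,0],"turn": 0},{"hand": 50,"slide": [0,0,0],"turn": 0}])

```text
time: 44.3
ee_pos: [0.5781, 0.2395, -0.0142]
orientation: [0.001, 0.674, 0.738, 0.002]
ft_force: [-0.1, -0.1, 0.1]
gripper_width: 0.5
```

Request:
jog_arm(series=[{"hand": 50,"slide": [0,0,0],"turn": 0},{"hand": 0,"slide": [0,0,0],"turn": 0},{"hand": 0,"slide": [0,0,0],"turn": 0},{"hand": 0,"slide": [0,0,0],"turn": 0},{"hand": 0,"slide": [0,0,0],"turn": 0},{"hand": 0,"slide": [0,0,0],"turn": 0}], squeeze=90)

```text
time: 44.9
ee_pos: [0.5767, 0.2392, -0.0163]
orientation: [0.0, 0.674, 0.739, 0.0]
ft_force: [-1.4, -0.5, 5.4]
gripper_width: 0.081
```

Handle gripped at width 0.081, which suits a 10 mm bar. I'll lift slowly and check.

Request:
jog_arm(series=[{"hand": 0,"slide": [0,0,-0.005],"turn": 0},{"hand": 0,"slide": [0,0,-0.01],"turn": 0},{"hand": 0,"slide": [0,0,-0.02],"turn": 0},{"hand": 0,"slide": [0,0,-0.025],"turn": 0},{"hand": 0,"slide": [0,0,-0.025],"turn": 0},{"hand": 0,"slide": [0,0,-0.025],"turn": 0},{"hand": 0,"slide": [0,0,-0.02],"turn": 0},{"hand": 0,"slide": [0,0,-0.005],"turn": 0}])

```text
time: 45.7
ee_pos: [0.5776, 0.2395, 0.1213]
orientation: [0.001, 0.674, 0.739, 0.002]
ft_force: [0.6, -0.5, -2.6]
gripper_width: 0.08
```

Request:
jog_arm(series=[{"hand": 0,"slide": [0,0,0],"turn": 0},{"hand": 0,"slide": [0,0,0],"turn": 0},{"hand": 0,"slide": [0,0,0],"turn": 0}])

```text
time: 46.0
ee_pos: [0.5756, 0.2388, 0.1161]
orientation: [-0.001, 0.674, 0.739, -0.001]
ft_force: [0.1, -1.2, -2.8]
gripper_width: 0.076
```

```bash
python3 - <<'E'
from h import *
st=show(); w=viewer.get_image("wrist"); s=viewer.get_image("scene"); print(st['wrist_torque'])
cv2.imwrite("pics/w10.png",cv2.hconcat([cv2.resize(w,(400,300)),cv2.resize(s,(400,300))]))
plan((.520,-.280,.115,5.7,24))
E
```

```text
t 46.0 [0.5756 0.2388 0.1161] 5.2 w 0.076 [ 0.1 -1.2 -2.8]
[-0.01169997 -0.06159982 -0.02897043]
-> (0.52, -0.28, 0.115, 5.7, 24)
   [-0.021, -0.004, 0.0] -0.0
   [-0.021, -0.004, 0.0] -0.0
   [-0.021, -0.004, 0.0] -0.0
   [-0.021, -0.004, 0.0] -0.0
   [-0.021, -0.004, 0.0] -0.0
   [-0.021, -0.004, 0.0] -0.0
   [-0.021, -0.004, 0.0] -0.0
   [-0.021, -0.004, 0.0] -0.0
   [-0.021, -0.004, 0.0] -0.001
   [-0.022, -0.004, 0.0] -0.0
   [-0.021, -0.005, 0.0] -0.001
   [-0.022, -0.004, 0.0] -0.0
   [-0.021, -0.005, 0.0] -0.001
   [-0.022, -0.005, 0.0] -0.0
   [-0.021, -0.004, 0.0] -0.001
   [-0.021, -0.005, 0.0] -0.0
   [-0.022, -0.004, 0.0] -0.001
   [-0.021, -0.005, 0.0] -0.0
   [-0.022, -0.005, 0.0] -0.001
   [-0.021, -0.004, 0.0] -0.0
   [-0.022, -0.005, 0.0] -0.001
   [-0.021, -0.004, 0.001] -0.0
   [-0.022, -0.005, 0.0] -0.001
   [-0.021, -0.004, 0.001] -0.0
```

View pics/w10.png

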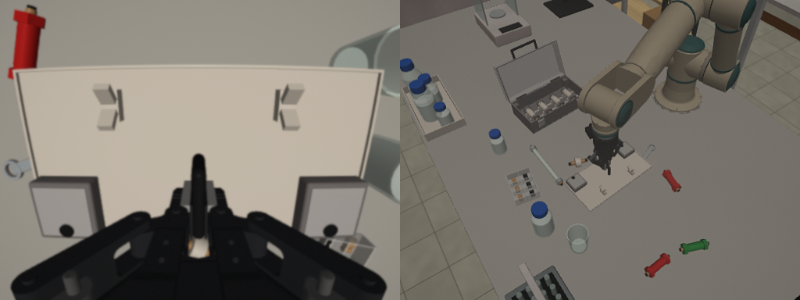

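The tray is held level and symmetric in the wrist view, with its top edge at rows 70–72. Carrying it over.

Request:
jog_arm(series=[{"hand": 0,"slide": [-0.01,-0.002,0],"turn": 0},{"hand": 0,"slide": [-0.021,-0.004,0],"turn": 0},{"hand": 0,"slide": [-0.026,-0.005,0],"turn": 0},{"hand": 0,"slide": [-0.026,-0.005,0],"turn": 0},{"hand": 0,"slide": [-0.026,-0.005,0],"turn": -0.001},{"hand": 0,"slide": [-0.026,-0.005,0],"turn": -0.001},{"hand": 0,"slide": [-0.026,-0.005,0],"turn": -0.001},{"hand": 0,"slide": [-0.026,-0.005,0],"turn": -0.001}])

```text
time: 46.9
ee_pos: [0.5572, 0.0479, 0.1179]
orientation: [0.0, 0.673, 0.74, -0.0]
ft_force: [0.3, -0.1, -2.3]
gripper_width: 0.078
```

Request:
jog_arm(series=[{"hand": 0,"slide": [-0.026,-0.005,0],"turn": -0.001},{"hand": 0,"slide": [-0.026,-0.005,0],"turn": -0.001},{"hand": 0,"slide": [-0.026,-0.005,0],"turn": -0.001},{"hand": 0,"slide": [-0.026,-0.005,0],"turn": -0.001},{"hand": 0,"slide": [-0.026,-0.005,0],"turn": -0.001},{"hand": 0,"slide": [-0.026,-0.005,0],"turn": 0},{"hand": 0,"slide": [-0.026,-0.005,0],"turn": 0},{"hand": 0,"slide": [-0.026,-0.005,0],"turn": 0}])

```text
time: 47.7
ee_pos: [0.5376, -0.1629, 0.1179]
orientation: [-0.0, 0.671, 0.741, -0.0]
ft_force: [0.5, -0.5, -2.2]
gripper_width: 0.08
```

Request:
jog_arm(series=[{"hand": 0,"slide": [-0.026,-0.005,0],"turn": 0},{"hand": 0,"slide": [-0.026,-0.005,0],"turn": 0},{"hand": 0,"slide": [-0.021,-0.005,0],"turn": 0},{"hand": 0,"slide": [-0.01,-0.003,0],"turn": 0},{"hand": 0,"slide": [0,0,0],"turn": 0},{"hand": 0,"slide": [0,0,0],"turn": 0},{"hand": 0,"slide": [0,0,0],"turn": 0},{"hand": 0,"slide": [0,0,0],"turn": 0}])

```text
time: 48.5
ee_pos: [0.5289, -0.2448, 0.1181]
orientation: [-0.0, 0.67, 0.742, 0.0]
ft_force: [0.4, 0.3, -2.3]
gripper_width: 0.081
```

```bash
python3 - <<'E'
from h import *
import json
st=show(); json.dump({k:np.array(v).tolist() for k,v in st.items()},open("st11.json","w"))
w=viewer.get_image("wrist"); cv2.imwrite("pics/w11.png",w)
plan((.520,-.280,.06,5.7,4))
E
```

```text
t 48.5 [ 0.5289 -0.2448  0.1181] 5.8 w 0.081 [ 0.4  0.3 -2.3]
-> (0.52, -0.28, 0.06, 5.7, 4)
   [-0.009, -0.003, 0.015] 0.0
   [-0.008, -0.003, 0.014] 0.001
   [-0.009, -0.003, 0.015] 0.0
   [-0.008, -0.003, 0.014] 0.001
```

View pics/w11.png

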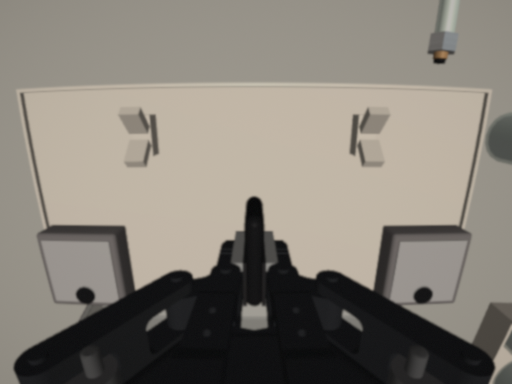

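The wrist view shows the held tray's front corners at (19,91) and (490,93), with the case hidden beneath. I'll work out the tray's pose in the hand.

```bash
python3 - <<'E'
from h import *
import json
st=json.load(open("st11.json")); C=cam("wrist",st); e=np.array(st['ee_pos'])
for z in (.134,.138):
    k=cast(C,[(19,91),(490,93)],z); d=k[1]-k[0]; a=np.arctan2(d[1],d[0]); L=np.linalg.norm(d)
    R_=np.array([[np.cos(a),np.sin(a)],[-np.sin(a),np.cos(a)]])
    print(z,L,np.degrees(a),"front mid in tray axes rel ee",R_@(k.mean(0)-e)[:2])
# case geometry front edge outer check
E
```

```text
0.134 0.2776524837413533 5.598210458810985 front mid in tray axes rel ee [-0.00027431  0.08652186]
0.138 0.2709227847313332 5.59821045881098 front mid in tray axes rel ee [-0.00028028  0.08618241]
```

Request:
jog_arm(series=[{"hand": 0,"slide": [-0.012,-0.004,0],"turn": 0.001},{"hand": 0,"slide": [-0.012,-0.004,0],"turn": 0.001},{"hand": 0,"slide": [-0.01,-0.004,0],"turn": 0},{"hand": 0,"slide": [0,0,0],"turn": 0},{"hand": 0,"slide": [0,0,0.02],"turn": 0},{"hand": 0,"slide": [0,0,0.015],"turn": 0},{"hand": 0,"slide": [0,0,0],"turn": 0},{"hand": 0,"slide": [0,0,0],"turn": 0}])

```text
time: 49.35
ee_pos: [0.52, -0.2805, 0.0827]
orientation: [-0.001, 0.672, 0.741, 0.0]
ft_force: [-0.7, -0.6, -2.8]
gripper_width: 0.083
```

Request:
jog_arm(series=[{"hand": 0,"slide": [0,0,0],"turn": 0},{"hand": 0,"slide": [0,0,0],"turn": 0},{"hand": 0,"slide": [0,0,0],"turn": 0}])

```text
time: 49.65
ee_pos: [0.5204, -0.2808, 0.0837]
orientation: [0.001, 0.672, 0.741, 0.0]
ft_force: [-1.3, 0.3, -3.4]
gripper_width: 0.08
```

```bash
python3 - <<'E'
from h import *
show(); plan((.520,-.2795,.06,5.7,3))
E
```

```text
t 49.65 [ 0.5204 -0.2808  0.0837] 5.6 w 0.08 [-1.3  0.3 -3.4]
-> (0.52, -0.2795, 0.06, 5.7, 3)
   [0.0, -0.0, 0.008] -0.0
   [0.001, -0.0, 0.008] -0.001
   [0.0, -0.0, 0.008] -0.0
```

Request:
jog_arm(series=[{"hand": 0,"slide": [0.001,0,0.008],"turn": -0.001},{"hand": 0,"slide": [0,0,0.008],"turn": -0.001},{"hand": 0,"slide": [0,0,0.008],"turn": 0},{"hand": 0,"slide": [0,0,0.005],"turn": 0},{"hand": 0,"slide": [0,0,0],"turn": 0},{"hand": 0,"slide": [0,0,0],"turn": 0},{"hand": 0,"slide": [0,0,0],"turn": 0}])

```text
time: 50.35
ee_pos: [0.5203, -0.2799, 0.0545]
orientation: [0.0, 0.671, 0.742, 0.0]
ft_force: [0.2, -0.2, -2.9]
gripper_width: 0.078
```

Request:
jog_arm(series=[{"hand": 0,"slide": [0,0,0.004],"turn": 0},{"hand": 0,"slide": [0,0,0.004],"turn": 0},{"hand": 0,"slide": [0,0,0],"turn": 0},{"hand": 0,"slide": [0,0,0],"turn": 0}])

```text
time: 50.75
ee_pos: [0.5199, -0.2797, 0.0457]
orientation: [-0.0, 0.671, 0.742, -0.0]
ft_force: [-0.2, 0.4, -3.4]
gripper_width: 0.081
```

Request:
jog_arm(series=[{"hand": 0,"slide": [0,0,0.003],"turn": 0},{"hand": 0,"slide": [0,0,0.002],"turn": 0},{"hand": 0,"slide": [0,0,0],"turn": 0},{"hand": 0,"slide": [0,0,0],"turn": 0}])

```text
time: 51.15
ee_pos: [0.52, -0.2797, 0.0409]
orientation: [-0.0, 0.671, 0.742, 0.0]
ft_force: [0.6, 0.2, -3.8]
gripper_width: 0.078
```

Request:
jog_arm(series=[{"hand": 0,"slide": [0,0,0.001],"turn": 0},{"hand": 0,"slide": [0,0,0.001],"turn": 0},{"hand": 0,"slide": [0,0,0],"turn": 0},{"hand": 0,"slide": [0,0,0],"turn": 0}])

```text
time: 51.55
ee_pos: [0.52, -0.2797, 0.0389]
orientation: [-0.0, 0.671, 0.742, 0.0]
ft_force: [-0.0, -0.5, -2.6]
gripper_width: 0.077
```

Request:
jog_arm(series=[{"hand": 0,"slide": [0,0,0.001],"turn": 0},{"hand": 0,"slide": [0,0,0],"turn": 0},{"hand": 0,"slide": [0,0,0],"turn": 0}])

```text
time: 51.85
ee_pos: [0.5202, -0.2798, 0.0387]
orientation: [0.0, 0.671, 0.742, 0.0]
ft_force: [-3.5, 1.3, 3.8]
gripper_width: 0.08
```

Contact exactly at the predicted height (ee z 0.0387). Releasing, backing off upward and looking.

Request:
jog_arm(series=[{"hand": 10,"slide": [0,0,0],"turn": 0},{"hand": 20,"slide": [0,0,0],"turn": 0},{"hand": 30,"slide": [0,0,0],"turn": 0},{"hand": 40,"slide": [0,0,0],"turn": 0},{"hand": 40,"slide": [0,0,-0.01],"turn": 0},{"hand": 40,"slide": [0,0,-0.03],"turn": 0},{"hand": 40,"slide": [0,0,-0.04],"turn": 0},{"hand": 40,"slide": [0,0,-0.04],"turn": 0}], squeeze=40)

```text
time: 52.65
ee_pos: [0.5198, -0.2796, 0.1598]
orientation: [-0.0, 0.671, 0.742, 0.0]
ft_force: [0.2, -0.9, -0.5]
gripper_width: 0.403
```

Request:
jog_arm(series=[{"hand": 60,"slide": [0,0,-0.02],"turn": 0},{"hand": 60,"slide": [0,0,0],"turn": 0},{"hand": 60,"slide": [0,0,0],"turn": 0},{"hand": 60,"slide": [0,0,0],"turn": 0}])

```text
time: 53.05
ee_pos: [0.5193, -0.2794, 0.1761]
orientation: [-0.002, 0.671, 0.742, -0.0]
ft_force: [-1.0, 0.7, -0.6]
gripper_width: 0.601
```

```bash
python3 - <<'E'
from h import *
import json
st=show(); json.dump({k:np.array(v).tolist() for k,v in st.items()},open("st12.json","w"))
w=viewer.get_image("wrist"); cv2.imwrite("pics/w12.png",w); t=viewer.get_image("top"); cv2.imwrite("pics/t12.png",t)
C=cam("top"); hsv=cv2.cvtColor(t,cv2.COLOR_BGR2HSV)
m=cv2.inRange(hsv,(5,70,50),(25,255,255)); n,_,s,ce=cv2.connectedComponentsWithStats(m)
for i in range(1,n):
    p=cast(C,ce[i],.012)[0]
    if s[i,4]>=3 and .65<p[0]<.73 and abs(p[1])<.15: print("plug",p.round(4),ce[i].round(1))
cv2.imwrite("pics/v12.png",cv2.hconcat([cv2.resize(w,(400,300)),cv2.resize(t[100:280,340:512+0],(287,300))]))
E
```

```text
t 53.05 [ 0.5193 -0.2794  0.1761] 5.7 w 0.601 [-1.   0.7 -0.6]
plug [ 0.6976 -0.1023  0.012 ] [342.2 133.4]
plug [0.6903 0.1201 0.012 ] [262.5 138.5]
```

View pics/v12.png

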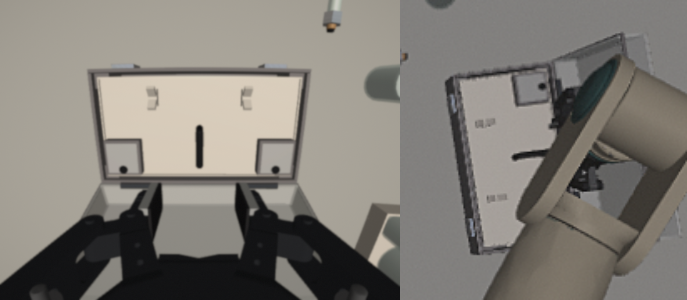

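The tray is seated level in the case, with an even rim gap and saddles at about (195,125) and (316,125) in 512 scale. Now the column.

```bash
python3 - <<'E'
from h import *
import json
st=json.load(open("st12.json")); C=cam("wrist",st)
k=cast(C,[(195,125),(316,125)],.078); print(k.round(4).tolist(),np.linalg.norm(k[0]-k[1]),k.mean(0))
plan((.694,.009,.12,1.9))
E
```

```text
[[0.4555, -0.2252, 0.078], [0.5728, -0.2133, 0.078]] 0.11782698963444134 [ 0.51413554 -0.21924151  0.078     ]
-> (0.694, 0.009, 0.12, 1.9)
   [0.034, 0.025, 0.007] 0.008
   [0.034, 0.025, 0.007] 0.008
   [0.034, 0.025, 0.007] 0.008
   [0.034, 0.025, 0.007] 0.009
   [0.034, 0.024, 0.007] 0.008
   [0.035, 0.024, 0.007] 0.009
   [0.035, 0.023, 0.007] 0.008
   [0.035, 0.024, 0.007] 0.009
```

Request:
jog_arm(series=[{"hand": 60,"slide": [0.034,0.025,0.007],"turn": 0.008},{"hand": 60,"slide": [0.034,0.025,0.007],"turn": 0.008},{"hand": 60,"slide": [0.034,0.025,0.007],"turn": 0.008},{"hand": 60,"slide": [0.034,0.025,0.007],"turn": 0.009},{"hand": 60,"slide": [0.034,0.024,0.007],"turn": 0.008},{"hand": 60,"slide": [0.035,0.024,0.007],"turn": 0.009},{"hand": 60,"slide": [0.035,0.023,0.007],"turn": 0.008},{"hand": 60,"slide": [0.035,0.024,0.007],"turn": 0.009}])

```text
time: 53.95
ee_pos: [0.6951, 0.0101, 0.1204]
orientation: [-0.001, 0.695, 0.719, -0.001]
ft_force: [-0.8, 0.4, 0.4]
gripper_width: 0.605
```

Request:
jog_arm(series=[{"hand": 60,"slide": [0,0,0],"turn": 0},{"hand": 60,"slide": [0,0,0],"turn": 0},{"hand": 60,"slide": [0,0,0],"turn": 0},{"hand": 60,"slide": [0,0,0],"turn": 0}])

```text
time: 54.35
ee_pos: [0.6948, 0.0071, 0.1226]
orientation: [0.0, 0.696, 0.718, 0.0]
ft_force: [0.5, -0.1, -0.0]
gripper_width: 0.604
```

```bash
python3 - <<'E'
from h import *
st=show(); w=viewer.get_image("wrist"); cv2.imwrite("pics/w13.png",w); C=cam("wrist",st)
hsv=cv2.cvtColor(w,cv2.COLOR_BGR2HSV); m=cv2.inRange(hsv,(5,70,50),(25,255,255)); n,_,s,ce=cv2.connectedComponentsWithStats(m)
for i in range(1,n):
    if s[i,4]>=5: print(ce[i].round(1),s[i,4],cast(C,ce[i],.012)[0].round(4))
t=viewer.get_image("top"); C2=cam("top"); hsv=cv2.cvtColor(t,cv2.COLOR_BGR2HSV); m=cv2.inRange(hsv,(5,70,50),(25,255,255)); n,_,s,ce=cv2.connectedComponentsWithStats(m)
print("plan to"); print(proj(C,[[.69,.12,.012],[.6976,-.1023,.012],[.694,.009,.012]]))
E
```

```text
t 54.35 [0.6948 0.0071 0.1226] 1.8 w 0.604 [ 0.5 -0.1 -0. ]
[252.2  67. ] 77 [0.689  0.1216 0.012 ]
[397.2 107.9] 462 [0.8375 0.0894 0.012 ]
[124.3 103.6] 188 [0.5609 0.0845 0.012 ]
[164.8 117.4] 281 [0.6019 0.0716 0.012 ]
[385.4 146.1] 420 [0.831  0.0503 0.012 ]
[373.9 182.1] 386 [0.8243 0.0111 0.012 ]
[252.5 273.4] 10 [ 0.6963 -0.105   0.012 ]
plan to
[[253.0922727   68.69477081]
 [253.69792106 271.42601357]
 [253.61300911 180.05888516]]
```

Request:
jog_arm(series=[{"hand": 50,"slide": [0.001,-0.001,0.045],"turn": 0},{"hand": 50,"slide": [0,0,0.045],"turn": 0},{"hand": 50,"slide": [0,0,0.035],"turn": 0},{"hand": 50,"slide": [0,0,0.02],"turn": 0},{"hand": 50,"slide": [0,0,0.006],"turn": 0},{"hand": 50,"slide": [0,0,0],"turn": 0},{"hand": 50,"slide": [0,0,0],"turn": 0},{"hand": 50,"slide": [0,0,0],"turn": 0}])

```text
time: 55.25
ee_pos: [0.6953, 0.0093, -0.0265]
orientation: [0.001, 0.695, 0.719, 0.001]
ft_force: [-0.1, 0.2, 1.1]
gripper_width: 0.5
```

Request:
jog_arm(series=[{"hand": 50,"slide": [0,0,0.001],"turn": 0},{"hand": 10,"slide": [0,0,0],"turn": 0},{"hand": 10,"slide": [0,0,0],"turn": 0},{"hand": 10,"slide": [0,0,0],"turn": 0},{"hand": 10,"slide": [0,0,0],"turn": 0}], squeeze=45)

```text
time: 55.75
ee_pos: [0.6943, 0.0095, -0.0295]
orientation: [0.0, 0.695, 0.719, 0.0]
ft_force: [0.4, 0.2, 2.4]
gripper_width: 0.191
```

Request:
jog_arm(series=[{"hand": 10,"slide": [0,0,-0.005],"turn": 0},{"hand": 10,"slide": [0,0,-0.02],"turn": 0},{"hand": 10,"slide": [0,0,-0.03],"turn": 0},{"hand": 10,"slide": [0,0,-0.04],"turn": 0},{"hand": 10,"slide": [0,0,-0.04],"turn": 0},{"hand": 10,"slide": [0,0,-0.015],"turn": 0},{"hand": 10,"slide": [0,0,0],"turn": 0},{"hand": 10,"slide": [0,0,0],"turn": 0}])

```text
time: 56.55
ee_pos: [0.693, 0.0095, 0.1173]
orientation: [-0.001, 0.695, 0.719, -0.001]
ft_force: [-0.3, -0.0, -2.0]
gripper_width: 0.19
```

```bash
python3 - <<'E'
from h import *
show(); plan((.514,-.2195,.13,95.7,15))
E
```

```text
t 56.55 [0.693  0.0095 0.1173] 1.9 w 0.19 [-0.3 -0.  -2. ]
-> (0.514, -0.2195, 0.13, 95.7, 15)
   [-0.015, -0.012, -0.001] -0.109
   [-0.013, -0.014, -0.001] -0.109
   [-0.012, -0.015, -0.001] -0.109
   [-0.01, -0.017, -0.001] -0.109
   [-0.008, -0.018, -0.001] -0.109
   [-0.006, -0.018, -0.001] -0.109
   [-0.004, -0.019, -0.001] -0.109
   [-0.002, -0.019, -0.001] -0.109
   [-0.0, -0.019, -0.001] -0.109
   [0.002, -0.019, -0.001] -0.109
   [0.004, -0.019, -0.001] -0.109
   [0.006, -0.019, -0.0] -0.11
   [0.008, -0.018, -0.001] -0.109
   [0.01, -0.017, -0.0] -0.11
   [0.012, -0.015, -0.001] -0.109
```

Request:
jog_arm(series=[{"hand": 10,"slide": [-0.015,-0.012,-0.001],"turn": -0.109},{"hand": 10,"slide": [-0.013,-0.014,-0.001],"turn": -0.109},{"hand": 10,"slide": [-0.012,-0.015,-0.001],"turn": -0.109},{"hand": 10,"slide": [-0.01,-0.017,-0.001],"turn": -0.109},{"hand": 10,"slide": [-0.008,-0.018,-0.001],"turn": -0.109},{"hand": 10,"slide": [-0.006,-0.018,-0.001],"turn": -0.109},{"hand": 10,"slide": [-0.004,-0.019,-0.001],"turn": -0.109},{"hand": 10,"slide": [-0.002,-0.019,-0.001],"turn": -0.109}])

```text
time: 57.35
ee_pos: [0.5962, -0.112, 0.1242]
orientation: [-0.003, 0.325, 0.946, -0.0]
ft_force: [-0.0, -0.1, -1.3]
gripper_width: 0.187
```

Request:
jog_arm(series=[{"hand": 10,"slide": [0,-0.019,-0.001],"turn": -0.109},{"hand": 10,"slide": [0.002,-0.019,-0.001],"turn": -0.109},{"hand": 10,"slide": [0.004,-0.019,-0.001],"turn": -0.109},{"hand": 10,"slide": [0.006,-0.019,0],"turn": -0.11},{"hand": 10,"slide": [0.008,-0.018,-0.001],"turn": -0.109},{"hand": 10,"slide": [0.01,-0.017,0],"turn": -0.11},{"hand": 10,"slide": [0.012,-0.015,-0.001],"turn": -0.109},{"hand": 10,"slide": [0,0,0],"turn": 0}])

```text
time: 58.15
ee_pos: [0.5127, -0.2203, 0.1298]
orientation: [-0.002, -0.049, 0.999, 0.001]
ft_force: [-0.3, -0.2, -0.8]
gripper_width: 0.187
```

Request:
jog_arm(series=[{"hand": 10,"slide": [0,0,0],"turn": 0},{"hand": 10,"slide": [0,0,0],"turn": 0},{"hand": 10,"slide": [0,0,0],"turn": 0}])

```text
time: 58.45
ee_pos: [0.5151, -0.2186, 0.1322]
orientation: [-0.0, -0.05, 0.999, 0.0]
ft_force: [-0.5, -0.6, -1.6]
gripper_width: 0.186
```

```bash
python3 - <<'E'
from h import *
st=show(); w=viewer.get_image("wrist"); cv2.imwrite("pics/w14.png",w); C=cam("wrist",st)
hsv=cv2.cvtColor(w,cv2.COLOR_BGR2HSV); m=cv2.inRange(hsv,(5,70,50),(25,255,255)); n,_,s,ce=cv2.connectedComponentsWithStats(m)
zc=st['ee_pos'][2]+.0415
for i in range(1,n):
    if s[i,4]>=8: print(ce[i].round(1),s[i,4],cast(C,ce[i],zc)[0].round(4))
plan((.514,-.2195,.0535,95.7,4))
E
```

```text
t 58.45 [ 0.5151 -0.2186  0.1322] 95.7 w 0.186 [-0.5 -0.6 -1.6]
[253.9  18.9] 310 [ 0.4022 -0.2298  0.1737]
[492.6 249.1] 189 [ 0.5033 -0.0786  0.1737]
[473.9 275.5] 155 [ 0.5215 -0.0845  0.1737]
-> (0.514, -0.2195, 0.0535, 95.7, 4)
   [0.0, -0.0, 0.02] -0.0
   [0.0, -0.0, 0.02] -0.0
   [0.001, -0.0, 0.019] -0.0
   [0.0, -0.001, 0.02] -0.0
```

The near plug measures (0.402, −0.230) against (0.4045, −0.230) expected, so the column is straight in the grip. Lowering.

Request:
jog_arm(series=[{"hand": 10,"slide": [0.001,-0.001,0.02],"turn": 0},{"hand": 10,"slide": [0,0,0.02],"turn": 0},{"hand": 10,"slide": [0,0,0.02],"turn": 0},{"hand": 10,"slide": [0,0,0.015],"turn": 0},{"hand": 10,"slide": [0,0,0.004],"turn": 0},{"hand": 10,"slide": [0,0,0],"turn": 0},{"hand": 10,"slide": [0,0,0],"turn": 0},{"hand": 10,"slide": [0,0,0],"turn": 0}])

```text
time: 59.3
ee_pos: [0.5148, -0.2208, 0.0552]
orientation: [0.001, -0.05, 0.999, -0.001]
ft_force: [0.4, 0.9, -1.0]
gripper_width: 0.188
```

Request:
jog_arm(series=[{"hand": 10,"slide": [0,0,0.003],"turn": 0},{"hand": 10,"slide": [0,0,0.002],"turn": 0},{"hand": 10,"slide": [0,0,0],"turn": 0},{"hand": 10,"slide": [0,0,0],"turn": 0},{"hand": 10,"slide": [0,0,0],"turn": 0}])

```text
time: 59.8
ee_pos: [0.5141, -0.2205, 0.049]
orientation: [0.0, -0.05, 0.999, 0.0]
ft_force: [-1.0, 0.7, -1.6]
gripper_width: 0.185
```

Request:
jog_arm(series=[{"hand": 10,"slide": [0,0.001,0.002],"turn": 0},{"hand": 10,"slide": [0,0,0.001],"turn": 0},{"hand": 10,"slide": [0,0,0],"turn": 0},{"hand": 10,"slide": [0,0,0],"turn": 0}])

```text
time: 60.2
ee_pos: [0.5139, -0.2194, 0.0459]
orientation: [-0.0, -0.05, 0.999, 0.0]
ft_force: [0.0, 0.1, -0.9]
gripper_width: 0.188
```

Request:
jog_arm(series=[{"hand": 10,"slide": [0,0,0.001],"turn": 0},{"hand": 10,"slide": [0,0,0],"turn": 0},{"hand": 10,"slide": [0,0,0],"turn": 0}])

```text
time: 60.5
ee_pos: [0.5139, -0.2195, 0.0449]
orientation: [-0.0, -0.05, 0.999, 0.0]
ft_force: [-0.3, -0.1, -0.8]
gripper_width: 0.184
```

Request:
jog_arm(series=[{"hand": 10,"slide": [0,0,0.001],"turn": 0},{"hand": 10,"slide": [0,0,0],"turn": 0},{"hand": 10,"slide": [0,0,0],"turn": 0}])

```text
time: 60.8
ee_pos: [0.5139, -0.2194, 0.0439]
orientation: [-0.0, -0.05, 0.999, 0.0]
ft_force: [0.2, 0.5, -1.5]
gripper_width: 0.185
```

Request:
jog_arm(series=[{"hand": 10,"slide": [0,0,0.001],"turn": 0},{"hand": 10,"slide": [0,0,0],"turn": 0},{"hand": 10,"slide": [0,0,0],"turn": 0}])

```text
time: 61.1
ee_pos: [0.5141, -0.2196, 0.0434]
orientation: [0.0, -0.05, 0.999, -0.0]
ft_force: [-1.9, -0.3, 3.5]
gripper_width: 0.187
```

Contact at +3.5 N, at the predicted height. Opening gently and withdrawing straight up.

Request:
jog_arm(series=[{"hand": 20,"slide": [0,0,0],"turn": 0},{"hand": 24,"slide": [0,0,0],"turn": 0},{"hand": 28,"slide": [0,0,0],"turn": 0},{"hand": 33,"slide": [0,0,0],"turn": 0},{"hand": 33,"slide": [0,0,0],"turn": 0},{"hand": 33,"slide": [0,0,-0.01],"turn": 0},{"hand": 33,"slide": [0,0,-0.03],"turn": 0},{"hand": 33,"slide": [0,0,-0.04],"turn": 0}])

```text
time: 61.9
ee_pos: [0.5128, -0.2189, 0.1226]
orientation: [-0.002, -0.05, 0.999, 0.001]
ft_force: [0.9, -0.1, 0.9]
gripper_width: 0.332
```

Request:
jog_arm(series=[{"hand": 33,"slide": [0,0,-0.04],"turn": 0},{"hand": 33,"slide": [0,0,-0.04],"turn": 0},{"hand": 33,"slide": [0,0,-0.04],"turn": 0},{"hand": 33,"slide": [0,0,0],"turn": 0},{"hand": 33,"slide": [0,0,0],"turn": 0},{"hand": 33,"slide": [0,0,0],"turn": 0}])

```text
time: 62.5
ee_pos: [0.5135, -0.2192, 0.2417]
orientation: [-0.001, -0.05, 0.999, 0.001]
ft_force: [0.4, 1.3, -0.1]
gripper_width: 0.331
```

```bash
python3 - <<'E'
from h import *
import json
st=show(); json.dump({k:np.array(v).tolist() for k,v in st.items()},open("st15.json","w"))
w=viewer.get_image("wrist"); t=viewer.get_image("top"); s=viewer.get_image("scene"); [cv2.imwrite(f"pics/{n}15.png",i) for n,i in zip("wts",(w,t,s))]
a=cv2.resize(w,(400,300)); b=cv2.resize(s[30:190,100:310],(394,300),interpolation=cv2.INTER_CUBIC); c=cv2.resize(t[100:270,320:512],(400,354),interpolation=cv2.INTER_CUBIC)[:300]
cv2.imwrite("pics/v15.png",cv2.vconcat([cv2.hconcat([a,b]),cv2.hconcat([c,np.zeros((300,394,3),np.uint8)])]))
for n,T in(("wrist",w),):
    C=cam(n,st); m=cv2.inRange(cv2.cvtColor(T,cv2.COLOR_BGR2HSV),(5,70,50),(25,255,255)); k,_,q,ce=cv2.connectedComponentsWithStats(m)
    for i in range(1,k):
        if q[i,4]>=6: print(n,ce[i].round(1),q[i,4],cast(C,ce[i],.085)[0].round(4))
E
```

```text
t 62.5 [ 0.5135 -0.2192  0.2417] 95.7 w 0.331 [ 0.4  1.3 -0.1]
wrist [253.4  76.5] 55 [ 0.4022 -0.2306  0.085 ]
wrist [439.7 218.2] 106 [0.5487 0.0337 0.085 ]
wrist [425.8 239.9] 93 [0.5814 0.0232 0.085 ]
wrist [253.5 256. ] 14 [ 0.6263 -0.2082  0.085 ]
```

View pics/v15.png

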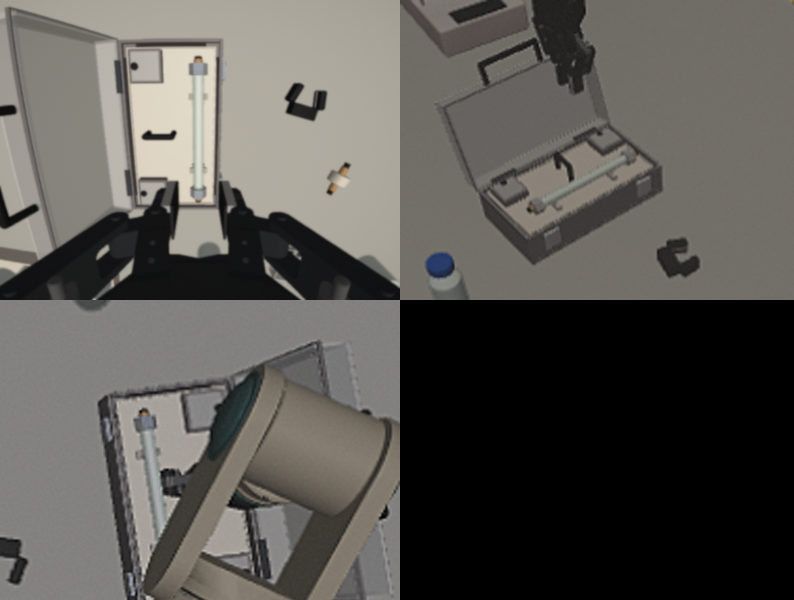

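The column lies in both saddles: plugs at (0.4022, −0.2306) and (0.6263, −0.2082) give a middle of (0.514, −0.219), as wanted. Now the lid. I'll fit its angle from the handle bar ends in the first two pictures.

```bash
cat >> h.py <<'E'
from scipy.optimize import least_squares
cx,cy,cw=.518,-.2612,np.radians(5.7)
def c2w(p): 
    p=np.atleast_2d(p); c,s=np.cos(cw),np.sin(cw); return np.c_[cx+c*p[:,0]-s*p[:,1],cy+s*p[:,0]+c*p[:,1],p[:,2]]
def handle(th,x=0.): return c2w([x,-.08+.195*np.cos(th)-.02*np.sin(th),.064+.195*np.sin(th)+.02*np.cos(th)])[0]
def lidfit(obs):
    """obs: list of (C,pixel,x)"""
    r=least_squares(lambda q:np.concatenate([proj(C,handle(q[0],x))[0]-p for C,p,x in obs]),[1.75]); return r.x[0],r.fun.reshape(-1,2)
E
python3 - <<'E'
from h import *
import json
T=cam("top");S=cam("scene"); W=cam("wrist",json.load(open("st15.json"))); s=.64
o=[(T,np.array([776,241])*s,.055),(T,np.array([789,319])*s,-.055),(S,np.array([224,101])*s,.055),(S,np.array([271,83])*s,-.055)]
th,res=lidfit(o); print(th,res.round(1).tolist())
th2,res=lidfit(o[:2]); print(th2,res.round(1).tolist()); th3,res=lidfit(o[2:]); print(th3,res.round(1).tolist())
h=handle(th); print(h.round(4))
# blobs of black in the wrist view left edge
plan((h[0],h[1],h[2]+.02,95.7),(h[0],h[1],h[2]-.054,95.7,4))
E
```

```text
1.8690096040912203 [[-0.8, 0.4], [-0.8, -1.6], [-1.2, 0.0], [-2.3, -1.3]]
1.8798233837483118 [[-0.1, 0.3], [-0.1, -1.6]]
1.8002771210287678 [[0.5, 0.5], [-0.4, -0.9]]
[ 0.5335 -0.4168  0.2445]
-> (np.float64(0.5335346773768938), np.float64(-0.4168373963016228), np.float64(0.26451702414959555), 95.7)
   [-0.0, -0.04, -0.005] -0.0
   [-0.0, -0.04, -0.005] -0.0
   [-0.0, -0.04, -0.004] -0.0
   [-0.0, -0.039, -0.005] -0.0
   [-0.0, -0.04, -0.004] -0.0
-> (np.float64(0.5335346773768938), np.float64(-0.4168373963016228), np.float64(0.19051702414959554), 95.7, 4)
   [-0.0, 0.0, 0.018] -0.0
   [-0.0, 0.0, 0.019] -0.0
   [-0.0, 0.0, 0.018] -0.0
   [-0.0, 0.0, 0.019] -0.0
```

Request:
jog_arm(series=[{"hand": 70,"slide": [0,-0.03,-0.015],"turn": 0},{"hand": 70,"slide": [0,-0.04,-0.015],"turn": 0},{"hand": 70,"slide": [0,-0.04,-0.01],"turn": 0},{"hand": 70,"slide": [0,-0.04,0],"turn": 0},{"hand": 70,"slide": [0,-0.035,0],"turn": 0},{"hand": 70,"slide": [0,-0.012,0],"turn": 0},{"hand": 70,"slide": [0,0,0],"turn": 0},{"hand": 70,"slide": [0,0,0],"turn": 0}])

```text
time: 63.45
ee_pos: [0.5335, -0.415, 0.2822]
orientation: [-0.0, -0.05, 0.999, 0.001]
ft_force: [0.3, -0.8, 0.1]
gripper_width: 0.7
```

Request:
jog_arm(series=[{"hand": 70,"slide": [0,0,0],"turn": 0},{"hand": 70,"slide": [0,0,0],"turn": 0}])

```text
time: 63.65
ee_pos: [0.5337, -0.4144, 0.2836]
orientation: [0.0, -0.05, 0.999, -0.0]
ft_force: [0.3, 0.5, 0.1]
gripper_width: 0.701
```

```bash
python3 - <<'E'
from h import *
import json
st=show(); w=viewer.get_image("wrist"); cv2.imwrite("pics/w16.png",w); C=cam("wrist",st); json.dump({k:np.array(v).tolist() for k,v in st.items()},open("st16.json","w"))
for th in(1.8,1.87,1.92): print(th,proj(C,[handle(th,-.055),handle(th),handle(th,.055)]).round(0).tolist())
cv2.imwrite("pics/v16.png",cv2.resize(w,(768,576)))
E
```

```text
t 63.65 [ 0.5337 -0.4144  0.2836] 95.8 w 0.701 [0.3 0.5 0.1]
1.8 [[267.0, 135.0], [266.0, 205.0], [266.0, 265.0]]
1.87 [[251.0, 135.0], [251.0, 203.0], [251.0, 262.0]]
1.92 [[239.0, 135.0], [240.0, 201.0], [241.0, 259.0]]
```

View pics/v16.png

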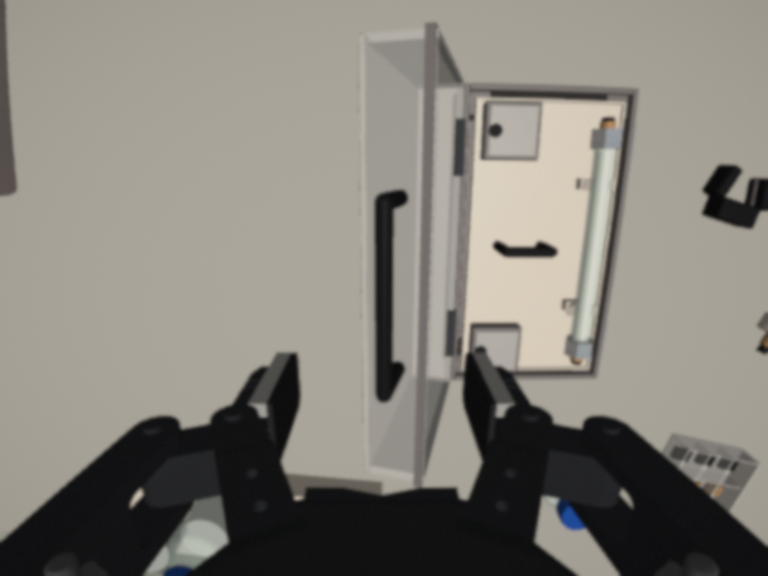

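The wrist view shows the lid handle bar from (256,133) to (256,262) in 512 scale, centred between the fingers. That gives a lid angle of about 1.845.

```bash
python3 - <<'E'
from h import *
h=handle(1.845); print(h)
plan((h[0],h[1],h[2]-.05,95.7,4))
E
```

```text
[ 0.53310207 -0.41250318  0.24629941]
-> (np.float64(0.5331020655021576), np.float64(-0.4125031842572039), np.float64(0.19629941192852224), 95.7, 4)
   [0.0, 0.001, 0.022] 0.0
   [0.0, 0.0, 0.022] 0.0
   [0.0, 0.001, 0.022] 0.0
   [0.0, 0.0, 0.021] 0.001
```

Request:
jog_arm(series=[{"hand": 50,"slide": [0,0.001,0.022],"turn": 0},{"hand": 50,"slide": [0,0,0.022],"turn": 0},{"hand": 50,"slide": [0,0.001,0.022],"turn": 0},{"hand": 50,"slide": [0,0,0.014],"turn": 0},{"hand": 50,"slide": [0,0,0.007],"turn": 0},{"hand": 50,"slide": [0,0,0],"turn": 0},{"hand": 50,"slide": [0,0,0],"turn": 0},{"hand": 50,"slide": [0,0,0],"turn": 0}])

```text
time: 64.5
ee_pos: [0.5337, -0.4139, 0.1976]
orientation: [0.001, -0.05, 0.999, -0.001]
ft_force: [0.3, -0.6, 0.4]
gripper_width: 0.499
```

Request:
jog_arm(series=[{"hand": 30,"slide": [0,0,0],"turn": 0},{"hand": 20,"slide": [0,0,0],"turn": 0},{"hand": 10,"slide": [0,0,0],"turn": 0},{"hand": 0,"slide": [0,0,0],"turn": 0},{"hand": 0,"slide": [0,0,0],"turn": 0},{"hand": 0,"slide": [0,0,0],"turn": 0},{"hand": 0,"slide": [0,0,0],"turn": 0}], squeeze=25)

```text
time: 65.2
ee_pos: [0.5333, -0.4136, 0.1963]
orientation: [0.0, -0.05, 0.999, -0.0]
ft_force: [1.0, -0.2, 1.8]
gripper_width: 0.105
```

```bash
python3 - <<'E'
from h import *
st=show(); w=viewer.get_image("wrist"); cv2.imwrite("pics/w17.png",w)
e=np.array(st['ee_pos']); c,s=np.cos(cw),np.sin(cw); y=(-s*(e[0]-cx)+c*(e[1]-cy)); print("case y of ee",y,"handle model",-.08+.195*np.cos(1.845)-.02*np.sin(1.845))
th=[t for t in np.linspace(1.6,2,401)]; yy=[-.08+.195*np.cos(t)-.02*np.sin(t) for t in th]; t0=th[int(np.argmin(np.abs(np.array(yy)-y)))]; print("theta",t0)
p=np.array([y,e[2]]); f=lambda t:np.array([.195*np.cos(t)-.02*np.sin(t),.195*np.sin(t)+.02*np.cos(t)])
P=f(t0); acc=np.zeros(2); n=0
steps=[.006]*1
t=t0; k=0
while t>0:
    ds=.004 if (k<3) else (.008 if t>.35 else .004)
    t2=max(t-ds/.196,0); d=f(t2)-f(t0)-acc; r=np.round(d,3); acc+=r; t=t2; k+=1
    print(f"[{r[0]:.3f} {-r[1]:.3f}]",end="\n" if k%8==0 else " ")
print(k)
E
```

```text
t 65.2 [ 0.5333 -0.4136  0.1963] 95.7 w 0.105 [ 1.  -0.2  1.8]
case y of ee -0.15315614347181555 handle model -0.1520550096142868
theta 1.851
[0.004 -0.001] [0.003 -0.002] [0.004 -0.001] [0.008 -0.003] [0.008 -0.002] [0.007 -0.001] [0.008 -0.002] [0.008 -0.001]
[0.008 -0.001] [0.008 -0.000] [0.008 -0.000] [0.008 0.000] [0.008 0.001] [0.008 0.000] [0.008 0.002] [0.008 0.001]
[0.008 0.002] [0.007 0.002] [0.008 0.003] [0.008 0.002] [0.007 0.003] [0.007 0.004] [0.007 0.003] [0.007 0.004]
[0.007 0.005] [0.007 0.004] [0.006 0.005] [0.006 0.005] [0.006 0.005] [0.006 0.006] [0.006 0.005] [0.005 0.006]
[0.005 0.007] [0.005 0.006] [0.004 0.006] [0.005 0.007] [0.004 0.007] [0.003 0.007] [0.004 0.007] [0.002 0.004]
[0.001 0.004] [0.002 0.004] [0.001 0.003] [0.001 0.004] [0.001 0.004] [0.002 0.004] [0.001 0.004] [0.001 0.003]
[0.001 0.004] [0.000 0.004] [0.001 0.004] [0.001 0.004] [0.000 0.004] [0.001 0.004] [0.000 0.003] 55
```

Request:
jog_arm(series=[{"hand": 0,"slide": [0,0.004,-0.001],"turn": 0},{"hand": 0,"slide": [0,0.003,-0.002],"turn": 0},{"hand": 0,"slide": [0,0.004,-0.001],"turn": 0},{"hand": 0,"slide": [0,0.008,-0.003],"turn": 0},{"hand": 0,"slide": [0,0.008,-0.002],"turn": 0},{"hand": 0,"slide": [0,0.007,-0.001],"turn": 0},{"hand": 0,"slide": [0,0.008,-0.002],"turn": 0},{"hand": 0,"slide": [0,0.008,-0.001],"turn": 0}])

```text
time: 66.05
ee_pos: [0.5282, -0.3636, 0.2096]
orientation: [0.0, -0.049, 0.999, -0.001]
ft_force: [0.6, -5.2, 3.6]
gripper_width: 0.106
```

Request:
jog_arm(series=[{"hand": 0,"slide": [0,0.008,-0.001],"turn": 0},{"hand": 0,"slide": [0,0.008,0],"turn": 0},{"hand": 0,"slide": [0,0.008,0],"turn": 0},{"hand": 0,"slide": [0,0.008,0],"turn": 0},{"hand": 0,"slide": [0,0.008,0.001],"turn": 0},{"hand": 0,"slide": [0,0.008,0],"turn": 0},{"hand": 0,"slide": [0,0.008,0.002],"turn": 0},{"hand": 0,"slide": [0,0.008,0.001],"turn": 0}])

```text
time: 66.85
ee_pos: [0.5218, -0.2992, 0.2059]
orientation: [-0.0, -0.05, 0.999, 0.0]
ft_force: [-0.4, -3.3, 2.2]
gripper_width: 0.101
```

Request:
jog_arm(series=[{"hand": 0,"slide": [0,0.008,0.002],"turn": 0},{"hand": 0,"slide": [0,0.007,0.002],"turn": 0},{"hand": 0,"slide": [0,0.008,0.003],"turn": 0},{"hand": 0,"slide": [0,0.008,0.002],"turn": 0},{"hand": 0,"slide": [0,0.007,0.003],"turn": 0},{"hand": 0,"slide": [0,0.007,0.004],"turn": 0},{"hand": 0,"slide": [0,0.007,0.003],"turn": 0},{"hand": 0,"slide": [0,0.007,0.004],"turn": 0}])

```text
time: 67.65
ee_pos: [0.516, -0.2407, 0.1825]
orientation: [-0.0, -0.05, 0.999, 0.0]
ft_force: [-2.0, -4.0, -0.3]
gripper_width: 0.103
```

```bash
python3 - <<'E'
from h import *
st=show(); e=np.array(st['ee_pos']); c,s=np.cos(cw),np.sin(cw); x=c*(e[0]-cx)+s*(e[1]-cy); y=-s*(e[0]-cx)+c*(e[1]-cy)+.08; z=e[2]+.050-.064
print("case x",x,"theta",np.arctan2(z,y)-np.arctan2(.02,.195),"r",np.hypot(y,z),"nominal",np.hypot(.195,.02))
E
```

```text
t 67.65 [ 0.516  -0.2407  0.1825] 95.7 w 0.103 [-2.  -4.  -0.3]
case x 1.3768760502643005e-05 theta 0.9306734310691503 r 0.19626132370888702 nominal 0.1960229578391266
```

The arm is tracking the arc well: radius 196.3 mm against 196.0, lid angle 0.93, forces about 4 N. Carrying on.

Request:
jog_arm(series=[{"hand": 0,"slide": [0,0.007,0.005],"turn": 0},{"hand": 0,"slide": [0,0.007,0.004],"turn": 0},{"hand": 0,"slide": [0,0.006,0.005],"turn": 0},{"hand": 0,"slide": [0,0.006,0.005],"turn": 0},{"hand": 0,"slide": [0,0.006,0.005],"turn": 0},{"hand": 0,"slide": [0,0.006,0.006],"turn": 0},{"hand": 0,"slide": [0,0.006,0.005],"turn": 0},{"hand": 0,"slide": [0,0.005,0.006],"turn": 0}])

```text
time: 68.45
ee_pos: [0.5112, -0.1923, 0.1413]
orientation: [0.0, -0.05, 0.999, -0.0]
ft_force: [0.0, -4.4, 0.3]
gripper_width: 0.104
```

Request:
jog_arm(series=[{"hand": 0,"slide": [0,0.005,0.007],"turn": 0},{"hand": 0,"slide": [0,0.005,0.006],"turn": 0},{"hand": 0,"slide": [0,0.004,0.006],"turn": 0},{"hand": 0,"slide": [0,0.005,0.007],"turn": 0},{"hand": 0,"slide": [0,0.004,0.006],"turn": 0},{"hand": 0,"slide": [0,0.002,0.004],"turn": 0},{"hand": 0,"slide": [0,0.001,0.003],"turn": 0},{"hand": 0,"slide": [0,0,0],"turn": 0}])

```text
time: 69.25
ee_pos: [0.5086, -0.1662, 0.1021]
orientation: [-0.0, -0.05, 0.999, 0.0]
ft_force: [2.4, -4.0, -4.9]
gripper_width: 0.105
```

```bash
cat >> h.py <<'E'
def arc(ds,n):
    st=show(); e=np.array(st['ee_pos']); c,s=np.cos(cw),np.sin(cw); y=-s*(e[0]-cx)+c*(e[1]-cy)+.08; z=e[2]+.050-.064
    t0=np.arctan2(z,y)-np.arctan2(.02,.195); print("theta",t0,"r",np.hypot(y,z))
    f=lambda t:np.array([.195*np.cos(t)-.02*np.sin(t),.195*np.sin(t)+.02*np.cos(t)]); acc=np.array([y,z]); t=t0
    for k in range(n):
        t=max(t-ds/.196,0); r=np.round(f(t)-acc,3); acc=acc+r; print(f"[{r[0]:.3f} {-r[1]:.3f}]",round(t,3),end="; ")
E
python3 - <<'E'
from h import *
arc(.004,24)
E
```

```text
t 69.25 [ 0.5086 -0.1662  0.1021] 95.7 w 0.105 [ 2.4 -4.  -4.9]
theta 0.36308083280520814 r 0.19628407101548
[0.002 0.004] 0.343; [0.001 0.003] 0.322; [0.002 0.004] 0.302; [0.001 0.004] 0.281; [0.002 0.003] 0.261; [0.001 0.004] 0.241; [0.002 0.004] 0.22; [0.001 0.004] 0.2; [0.001 0.004] 0.179; [0.001 0.003] 0.159; [0.001 0.004] 0.139; [0.001 0.004] 0.118; [0.001 0.004] 0.098; [0.000 0.004] 0.077; [0.001 0.004] 0.057; [0.001 0.004] 0.037; [0.000 0.004] 0.016; [0.001 0.003] 0; [-0.000 0.000] 0; [-0.000 0.000] 0; [-0.000 0.000] 0; [-0.000 0.000] 0; [-0.000 0.000] 0; [-0.000 0.000] 0;
```

Request:
jog_arm(series=[{"hand": 0,"slide": [0,0.002,0.004],"turn": 0},{"hand": 0,"slide": [0,0.001,0.003],"turn": 0},{"hand": 0,"slide": [0,0.002,0.004],"turn": 0},{"hand": 0,"slide": [0,0.001,0.004],"turn": 0},{"hand": 0,"slide": [0,0.002,0.003],"turn": 0},{"hand": 0,"slide": [0,0.001,0.004],"turn": 0},{"hand": 0,"slide": [0,0.002,0.004],"turn": 0},{"hand": 0,"slide": [0,0.001,0.004],"turn": 0}])

```text
time: 70.05
ee_pos: [0.5075, -0.1548, 0.0726]
orientation: [0.0, -0.05, 0.999, -0.0]
ft_force: [-0.6, -3.7, 2.1]
gripper_width: 0.105
```

Request:
jog_arm(series=[{"hand": 0,"slide": [0,0.001,0.004],"turn": 0},{"hand": 0,"slide": [0,0.001,0.003],"turn": 0},{"hand": 0,"slide": [0,0.001,0.003],"turn": 0},{"hand": 0,"slide": [0,0.001,0.003],"turn": 0},{"hand": 0,"slide": [0,0.001,0.003],"turn": 0},{"hand": 0,"slide": [0,0,0.002],"turn": 0},{"hand": 0,"slide": [0,0,0],"turn": 0},{"hand": 0,"slide": [0,0,0],"turn": 0}])

```text
time: 70.85
ee_pos: [0.5071, -0.1501, 0.0545]
orientation: [0.0, -0.049, 0.999, -0.0]
ft_force: [1.2, -5.3, -2.5]
gripper_width: 0.097
```

```bash
python3 - <<'E'
from h import *
arc(.002,10)
E
```

```text
t 70.85 [ 0.5071 -0.1501  0.0545] 95.7 w 0.097 [ 1.2 -5.3 -2.5]
theta 0.10620211406949288 r 0.1959184330975059
[0.001 0.002] 0.096; [-0.000 0.002] 0.086; [0.000 0.002] 0.076; [0.001 0.002] 0.065; [-0.000 0.002] 0.055; [0.000 0.002] 0.045; [0.001 0.002] 0.035; [-0.000 0.002] 0.025; [0.000 0.002] 0.014; [0.000 0.002] 0.004;
```

Request:
jog_arm(series=[{"hand": 0,"slide": [0,0,0.002],"turn": 0},{"hand": 0,"slide": [0,0,0.002],"turn": 0},{"hand": 0,"slide": [0,0,0.002],"turn": 0},{"hand": 0,"slide": [0,0.001,0.002],"turn": 0},{"hand": 0,"slide": [0,0,0.002],"turn": 0},{"hand": 0,"slide": [0,0,0.002],"turn": 0},{"hand": 0,"slide": [0,0,0],"turn": 0},{"hand": 0,"slide": [0,0,0],"turn": 0}])

```text
time: 71.65
ee_pos: [0.5068, -0.1481, 0.0425]
orientation: [-0.0, -0.05, 0.999, 0.001]
ft_force: [1.6, 2.6, -1.3]
gripper_width: 0.101
```

Request:
jog_arm(series=[{"hand": 0,"slide": [0,0,0.002],"turn": 0},{"hand": 0,"slide": [0,0,0.002],"turn": 0},{"hand": 0,"slide": [0,0,0.001],"turn": 0},{"hand": 0,"slide": [0,0,0],"turn": 0},{"hand": 0,"slide": [0,0,0],"turn": 0}])

```text
time: 72.15
ee_pos: [0.5068, -0.1476, 0.0377]
orientation: [-0.0, -0.05, 0.999, 0.001]
ft_force: [-1.5, 7.0, 0.6]
gripper_width: 0.107
```

Request:
jog_arm(series=[{"hand": 0,"slide": [0,0,0.001],"turn": 0},{"hand": 0,"slide": [0,0,0.001],"turn": 0},{"hand": 0,"slide": [0,0,0],"turn": 0},{"hand": 0,"slide": [0,0,0],"turn": 0}])

```text
time: 72.55
ee_pos: [0.5068, -0.1473, 0.0357]
orientation: [-0.0, -0.05, 0.999, 0.001]
ft_force: [-1.2, 7.7, 0.9]
gripper_width: 0.101
```

Request:
jog_arm(series=[{"hand": 0,"slide": [0,-0.001,0.001],"turn": 0},{"hand": 0,"slide": [0,0,0.001],"turn": 0},{"hand": 0,"slide": [0,0,0],"turn": 0},{"hand": 0,"slide": [0,0,0],"turn": 0}])

```text
time: 72.95
ee_pos: [0.5069, -0.1473, 0.0354]
orientation: [-0.0, -0.05, 0.999, 0.002]
ft_force: [-7.5, 14.2, 14.3]
gripper_width: 0.103
```

Request:
jog_arm(series=[{"hand": 0,"slide": [0,0,0.001],"turn": 0},{"hand": 0,"slide": [0,0,0],"turn": 0},{"hand": 0,"slide": [0,0,0],"turn": 0}])

```text
time: 73.25
ee_pos: [0.507, -0.1473, 0.0353]
orientation: [-0.0, -0.05, 0.999, 0.002]
ft_force: [-10.9, 14.4, 18.9]
gripper_width: 0.099
```

Request:
jog_arm(series=[{"hand": 0,"slide": [0,0,0.001],"turn": 0},{"hand": 0,"slide": [0,0,0],"turn": 0},{"hand": 0,"slide": [0,0,0],"turn": 0}])

```text
time: 73.55
ee_pos: [0.507, -0.1473, 0.0352]
orientation: [-0.0, -0.05, 0.999, 0.002]
ft_force: [-14.7, 16.3, 25.5]
gripper_width: 0.105
```

A hard stop at ee z 0.0353, with force rising to 25 N and no travel: the lid is on its rim. I'll take off the load, release and retreat.

Request:
jog_arm(series=[{"hand": 0,"slide": [0,0,-0.002],"turn": 0},{"hand": 0,"slide": [0,0,0],"turn": 0},{"hand": 10,"slide": [0,0,0],"turn": 0},{"hand": 20,"slide": [0,0,0],"turn": 0},{"hand": 30,"slide": [0,0,0],"turn": 0},{"hand": 35,"slide": [0,0,0],"turn": 0},{"hand": 35,"slide": [0,0,0],"turn": 0}])

```text
time: 74.25
ee_pos: [0.5069, -0.1501, 0.0338]
orientation: [-0.0, -0.049, 0.999, -0.0]
ft_force: [0.3, 0.5, 1.1]
gripper_width: 0.349
```

Request:
jog_arm(series=[{"hand": 35,"slide": [0,0,-0.01],"turn": 0},{"hand": 35,"slide": [0,0,-0.03],"turn": 0},{"hand": 35,"slide": [0,0,-0.04],"turn": 0},{"hand": 35,"slide": [0,0,-0.04],"turn": 0},{"hand": 35,"slide": [0,0,-0.04],"turn": 0},{"hand": 35,"slide": [0,0,0],"turn": 0},{"hand": 35,"slide": [0,0,0],"turn": 0},{"hand": 35,"slide": [0,0,0],"turn": 0}])

```text
time: 75.05
ee_pos: [0.5065, -0.1497, 0.1928]
orientation: [-0.001, -0.05, 0.999, 0.0]
ft_force: [-0.2, 0.2, -0.9]
gripper_width: 0.35
```

```bash
python3 - <<'E'
from h import *
st=show(); w=viewer.get_image("wrist"); s=viewer.get_image("scene"); cv2.imwrite("pics/w18.png",w); cv2.imwrite("pics/s18.png",s)
C=cam("wrist",st)
for th in(0,.05): print(th,proj(C,[handle(th,-.055),handle(th),handle(th,.055)]).round(1).tolist(),"scene",proj(cam("scene"),[handle(th,-.055),handle(th),handle(th,.055)]).round(1).tolist())
g=cv2.cvtColor(w,cv2.COLOR_BGR2GRAY)
for r in (150,165,180,200,210): 
    x=np.where(g[r,200:320]<60)[0]; print(r,(x+200)[[0,-1]] if len(x) else None,len(x))
S=cv2.cvtColor(s,cv2.COLOR_BGR2GRAY); P=proj(cam("scene"),[handle(0)])[0].round().astype(int); print(P, S[P[1]-14:P[1]+14,P[0]].tolist())
E
```

```text
t 75.05 [ 0.5065 -0.1497  0.1928] 95.7 w 0.35 [-0.2  0.2 -0.9]
0 [[256.5, 130.5], [256.4, 183.2], [256.3, 230.8]] scene [[224.4, 130.9], [210.8, 138.5], [196.7, 146.3]]
0.05 [[255.4, 131.2], [255.3, 185.5], [255.2, 234.5]] scene [[224.0, 128.5], [210.3, 136.1], [196.2, 143.9]]
150 [253 259] 7
165 [253 259] 7
180 [253 259] 7
200 [253 259] 7
210 [253 259] 7
[211 138] [94, 93, 95, 96, 94, 96, 95, 88, 70, 55, 58, 59, 50, 38, 38, 42, 53, 58, 58, 59, 59, 56, 65, 63, 96, 113, 112, 111]
```

The bar shows in the scene picture at rows 137–139, where closed predicts 138.5. As a check I'll press gently on the bar with shut fingertips.

Request:
jog_arm(series=[{"hand": 0,"slide": [0,0.002,0.03],"turn": 0},{"hand": 0,"slide": [0,0,0.035],"turn": 0},{"hand": 0,"slide": [0,0,0.035],"turn": 0},{"hand": 0,"slide": [0,0,0.018],"turn": 0},{"hand": 0,"slide": [0,0,0.004],"turn": 0},{"hand": 0,"slide": [0,0,0],"turn": 0},{"hand": 0,"slide": [0,0,0],"turn": 0}])

```text
time: 75.85
ee_pos: [0.5075, -0.1481, 0.0732]
orientation: [0.001, -0.05, 0.999, -0.0]
ft_force: [0.2, -0.5, -0.0]
gripper_width: 0.001
```

Request:
jog_arm(series=[{"hand": 0,"slide": [0,0,0.003],"turn": 0},{"hand": 0,"slide": [0,0,0],"turn": 0},{"hand": 0,"slide": [0,0,0],"turn": 0}])

```text
time: 76.15
ee_pos: [0.507, -0.1479, 0.0694]
orientation: [0.0, -0.05, 0.999, -0.0]
ft_force: [0.2, -0.1, 0.0]
gripper_width: -0.002
```

Request:
jog_arm(series=[{"hand": 0,"slide": [0,0,0.003],"turn": 0},{"hand": 0,"slide": [0,0,0],"turn": 0},{"hand": 0,"slide": [0,0,0],"turn": 0}])

```text
time: 76.45
ee_pos: [0.5067, -0.1478, 0.0658]
orientation: [-0.0, -0.05, 0.999, 0.0]
ft_force: [0.0, 1.2, 0.4]
gripper_width: 0.003
```

Request:
jog_arm(series=[{"hand": 0,"slide": [0,0,0.004],"turn": 0},{"hand": 0,"slide": [0,0,0],"turn": 0},{"hand": 0,"slide": [0,0,0],"turn": 0}])

```text
time: 76.75
ee_pos: [0.5067, -0.1478, 0.0618]
orientation: [-0.0, -0.05, 0.999, 0.0]
ft_force: [-0.5, 0.2, 0.2]
gripper_width: 0.0
```

Request:
jog_arm(series=[{"hand": 0,"slide": [0,0,0.003],"turn": 0},{"hand": 0,"slide": [0,0,0],"turn": 0},{"hand": 0,"slide": [0,0,0],"turn": 0}])

```text
time: 77.05
ee_pos: [0.5068, -0.1478, 0.0589]
orientation: [-0.0, -0.05, 0.999, 0.0]
ft_force: [-0.1, 0.9, -0.7]
gripper_width: -0.001
```

Request:
jog_arm(series=[{"hand": 0,"slide": [0,0,0.002],"turn": 0},{"hand": 0,"slide": [0,0,0],"turn": 0},{"hand": 0,"slide": [0,0,0],"turn": 0}])

```text
time: 77.35
ee_pos: [0.5068, -0.1478, 0.0569]
orientation: [-0.0, -0.05, 0.999, 0.0]
ft_force: [-0.5, -0.0, 0.7]
gripper_width: 0.001
```

Request:
jog_arm(series=[{"hand": 0,"slide": [0,0,0.001],"turn": 0},{"hand": 0,"slide": [0,0,0],"turn": 0},{"hand": 0,"slide": [0,0,0],"turn": 0}])

```text
time: 77.65
ee_pos: [0.5068, -0.1478, 0.056]
orientation: [-0.0, -0.05, 0.999, 0.0]
ft_force: [-0.8, -1.2, -0.3]
gripper_width: -0.0
```

Request:
jog_arm(series=[{"hand": 0,"slide": [0,0,0.002],"turn": 0},{"hand": 0,"slide": [0,0,0],"turn": 0},{"hand": 0,"slide": [0,0,0],"turn": 0}])

```text
time: 77.95
ee_pos: [0.5068, -0.1478, 0.0539]
orientation: [-0.0, -0.05, 0.999, 0.0]
ft_force: [0.1, -0.4, 1.1]
gripper_width: 0.003
```

Request:
jog_arm(series=[{"hand": 0,"slide": [0,0,0.002],"turn": 0},{"hand": 0,"slide": [0,0,0],"turn": 0},{"hand": 0,"slide": [0,0,0],"turn": 0}])

```text
time: 78.25
ee_pos: [0.5068, -0.1478, 0.0519]
orientation: [-0.0, -0.05, 0.999, 0.0]
ft_force: [0.1, 0.7, 0.8]
gripper_width: 0.005
```

Request:
jog_arm(series=[{"hand": 0,"slide": [0,0,0.001],"turn": 0},{"hand": 0,"slide": [0,0,0],"turn": 0},{"hand": 0,"slide": [0,0,0],"turn": 0}])

```text
time: 78.55
ee_pos: [0.5068, -0.1478, 0.051]
orientation: [0.0, -0.05, 0.999, 0.0]
ft_force: [-0.2, -1.0, 0.6]
gripper_width: -0.001
```

Request:
jog_arm(series=[{"hand": 0,"slide": [0,0,0.001],"turn": 0},{"hand": 0,"slide": [0,0,0.001],"turn": 0},{"hand": 0,"slide": [0,0,0],"turn": 0},{"hand": 0,"slide": [0,0,0],"turn": 0}])

```text
time: 78.95
ee_pos: [0.5071, -0.1479, 0.0505]
orientation: [0.0, -0.05, 0.999, -0.0]
ft_force: [-4.3, 0.9, 8.8]
gripper_width: 0.004
```

Request:
jog_arm(series=[{"hand": 0,"slide": [0,0,0.001],"turn": 0},{"hand": 0,"slide": [0,0,0.001],"turn": 0},{"hand": 0,"slide": [0,0,0],"turn": 0},{"hand": 0,"slide": [0,0,0],"turn": 0}])

```text
time: 79.35
ee_pos: [0.5072, -0.1479, 0.0503]
orientation: [0.001, -0.05, 0.999, -0.0]
ft_force: [-10.5, 3.6, 20.5]
gripper_width: 0.0
```

Request:
jog_arm(series=[{"hand": 0,"slide": [0,0,0.001],"turn": 0},{"hand": 0,"slide": [0,0,0],"turn": 0},{"hand": 0,"slide": [0,0,0],"turn": 0}])

```text
time: 79.65
ee_pos: [0.5073, -0.1479, 0.0502]
orientation: [0.001, -0.05, 0.999, -0.0]
ft_force: [-13.8, 4.5, 26.2]
gripper_width: 0.003
```

The bar stands firm under 26 N, while the hinge moves at 1–4 N, so the lid is on its stop. Retreating, then a last numeric check.

Request:
jog_arm(series=[{"hand": 0,"slide": [0,0,-0.01],"turn": 0},{"hand": 0,"slide": [0,0,-0.03],"turn": 0},{"hand": 0,"slide": [0,0,-0.04],"turn": 0},{"hand": 0,"slide": [0,0.02,-0.04],"turn": 0},{"hand": 0,"slide": [0,0.03,-0.02],"turn": 0},{"hand": 0,"slide": [0,0.04,0],"turn": 0},{"hand": 0,"slide": [0,0.04,0],"turn": 0},{"hand": 0,"slide": [0,0.04,0],"turn": 0}])

```text
time: 80.45
ee_pos: [0.4897, 0.0227, 0.1862]
orientation: [0.0, -0.049, 0.999, 0.0]
ft_force: [0.5, 0.3, 0.0]
gripper_width: -0.002
```

Request:
jog_arm(series=[{"hand": 0,"slide": [0,0.03,0],"turn": 0},{"hand": 0,"slide": [0,0,0],"turn": 0},{"hand": 0,"slide": [0,0,0],"turn": 0},{"hand": 0,"slide": [0,0,0],"turn": 0}])

```text
time: 80.85
ee_pos: [0.4872, 0.0504, 0.1859]
orientation: [-0.0, -0.049, 0.999, -0.0]
ft_force: [0.2, -0.8, 0.2]
gripper_width: -0.001
```

```bash
python3 - <<'E'
from h import *
st=show(); s=viewer.get_image("scene"); t=viewer.get_image("top"); cv2.imwrite("pics/s19.png",s); cv2.imwrite("pics/t19.png",t)
S=cv2.cvtColor(s,cv2.COLOR_BGR2GRAY)
for x in(-.03,0,.03):
    p=proj(cam("scene"),[handle(0,x)])[0]; c=int(round(p[0])); r=int(round(p[1])); col=S[r-6:r+7,c].astype(int); print(p.round(1),r-6,col.tolist())
t0=cv2.imread("pics/top0.png"); C=cam("top")
d=cv2.absdiff(t,t0).max(2)
for n,p in dict(capsule=(.59,.075),clamp=(.46,-.03),spanner=(.44,.19)).items():
    q=proj(C,[[*p,.01]])[0].round().astype(int); print(n,q,int(np.percentile(d[q[1]-18:q[1]+18,q[0]-18:q[0]+18],95)))
print(ctrl.hand_in())
E
```

```text
t 80.85 [0.4872 0.0504 0.1859] 95.6 w -0.001 [ 0.2 -0.8  0.2]
[218.2 134.3] 128 [73, 65, 59, 60, 49, 39, 39, 42, 54, 59, 58, 59, 58]
[210.8 138.5] 132 [71, 56, 60, 59, 49, 40, 39, 44, 56, 60, 60, 59, 58]
[203.2 142.7] 137 [62, 60, 60, 52, 43, 39, 38, 52, 58, 59, 58, 58, 57]
capsule [280 174] 67
clamp [319 219] 68
spanner [240 229] 39
the job is handed in; nothing more can be done
None
```

The kit is packed and handed in at about 81 s of the 210 s allowed. I got no verdict back, so this rests on my own checks.

**What was done, in order**
- **Cartridges:** all four white ones are in cradles 0–3. After placing, they measured 65 mm apart and within about 3 mm of their nests.
- **Tray:** it was set down on the posts and made contact at the predicted height. The gap to the rim looked even in the picture.
- **Column:** it was lowered until light contact (3.5 N) before release. Its middle measured (0.514, −0.219), as aimed for, lying in both saddles.
- **Lid:** it was guided by its handle along its arc. It reached a hard stop within about 1.5 mm of the closed height and then stood firm when pressed down with 26 N. In the last picture the handle bar is within about a pixel of where closed predicts.

**What disagreed or went wrong**
- **Fingertips:** the real ones sit about 35–40 mm behind the stated TCP. The first two grasps therefore closed above the cartridge, and I worked from touch and relative heights after that.
- **First cartridge:** it lay about 5 mm off along its axis, so I regripped and centred it, pressing up to 18 N.
- **Capsule, clamp and spanner:** the final before/after check on these was inconclusive. The picture differences were large (39–68), probably because the arm and its shadow were over them. I never reached for any of them. No contact showed in the force readings or pictures.

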